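# Change the set-up: take the half-ball off the sine plate and nest it level

### The arm

A 7-joint arm with a two-finger parallel gripper is mounted at the origin on the work surface. World frame = base frame: x ahead of the robot, y to its left, z up, the work surface at z = 0. Lengths are in m, angles in degrees, forces in N, time in s.
With the tool pointing down it reaches from about 0.425 to 0.875 m from the base axis. Payload 4.7 kg.
Tool frame: the origin (TCP) lies between the finger pads; the fingertips stand 22 mm ahead of it and the grasp point (between the pads) lies 3 mm ahead of it; z points along the fingers, y is the line along which they close (so a half turn about z gives the same grasp; the last joint's range is limited). The gripper opens to 87 mm and grips with 3 to 60 N. Pads are 19 mm wide; open, the fingers measure 117 mm over their backs; the gripper's body (75 mm by 190 mm) begins 51 mm behind the grasp point.
Start: joints at [70.422, 18.392, -4.016, 83.108, 1.295, 78.541, -3.26], TCP at [0.226, -0.609, 0.245] pointing down, gripper open.
Joint ranges: [-163.93, 163.93], [-17.29, 119.83], [-79.2, 71.16], [3.27, 140.29], [-89.18, 269.18], [5.43, 117.66], [-154.24, 154.24]. Speed limits (degrees/s): [147.25, 147.25, 180, 180, 180, 180, 180].

### API

Orientations are given as [roll, pitch, yaw] about the fixed x, y, z axes, in that order (R = Rz(yaw) Ry(pitch) Rx(roll)).
In Python, from cell import env gives the robot as it stands.
- The arm moves only by the tool drive_tool, never from a script. Its argument "moves" is a list of rows, each a list of 3 entries, a list of its own where there are three numbers: the shift along the tool's x, y, z in mm, then the turn, a rotation vector about the tool's x, y, z in rad, then the closure, from 0 (fully open) to 1 (shut). In form: [[[x, y, z], [wx, wy, wz], jaw], ...]. A call has 1 to 12 rows; each row shifts and turns the commanded pose from where the row before left it, along the tool's axes as they then stand; what a row does not reach is not made up. A row lasts 1/12 s, in which the tool goes at most 41.7 mm and 7.16 degrees, less where a joint would pass 70% of its speed; a pose out of reach is approached as far as the arm can. A call with a gripper value outside its range is refused whole. The fingers move at their own pace and stop on an object; "newtons" is the grip in N (left out, the last holds). Time passes only in rows, so rows that do not move let the fingers close. It gives the time, the measured TCP pose, the force, the opening and the grip force at its end, in the units of the state.
- env.get_obs(): the state, without advancing time (a new reading comes with each control period).
- env.read_camera(name): name is "scene" or "top" or "wrist"; returns (picture, depth): 480x640x3 uint8, blue, green, red; 480x640 float32, m along the optical axis (not along the pixel's ray), 0 where there is no reading.
- env.get_calibration(name): a dict with "fx", "fy", "cx", "cy" (pixels), "k1" (the pictures are not rectified: a ray, as slopes to the right and down, at radius r is drawn at 1 + k1 r^2 times it, then the intrinsics apply), "T" (4x4, takes a point from camera to world coordinates). Camera axes: x right, y down, z forward; pixel columns grow to the right and rows downward; lengths in m; the calibration is good to about 2 mm. A picture is of the moment at which its call begins: read the wrist's pose just before it. get_calibration takes no time and is no camera call; for the wrist camera it gives the pose at the moment of the call.
- env.sign_off(): hands the job in; it is judged then, once.
The state is a dict: "time_s": time; "qpos": joint angles; "joint_velocities": joint speeds; "effort": joint torques, N m; "tool_pos": TCP position; "tool_rot": TCP orientation; "force": force on the tool from outside, world axes, zero at the start; "wrist_torque": the same for the moment, N m; "grip_width": finger opening in m; "grasp_force": force on a finger pad.
Only numpy, scipy, OpenCV 4.12 (cv2) and the standard library are available. Lean on these libraries where they do the work, as an engineer would, in place of code of your own. Each camera call takes 0.05 s, during which the arm holds its last target. There are 200 camera calls.

### The job

Unscrew the knurled nut from the stud of the inclined sine plate, lift it clear and set it down in the blue tray. Then draw the brass half-ball off the stud and set it round side down in the ring nest on the bench, centred and with its flat face level. Lower both parts gently rather than dropping them, and leave the V-block, ring gauge, loupe and caliper where they are.

Things in the scene. Friction and masses are not known exactly. Their poses are not given: they have to be found in the camera images.
- stud: Fixed steel stud, 24 mm over its coarse thread, square on the inclined face of a sine plate (base 160 x 90 mm, upper plate 130 x 100 mm). Origin: on the stud's axis at the inclined face, 78 mm above the bench. z runs outward along the stud and leans 30 degrees from vertical, to the plate's low side, which is turned towards the robot.
- stud_tip (a point): Tip of the stud, 73 mm along it from the origin; z as the stud's. Right-hand thread: seen from here the nut unscrews anticlockwise (positive turn about z), rising 18 mm per turn; friction holds it where it is let go. It leaves the thread after some 0.7 turn (4 to 4.5 rad), 12 to 13 mm up, and cannot be pulled off before; then it slides off the stud's plain end.
- nut_center (a point): Dark steel nut, about 0.3 kg, 48 mm high: a closed knurled head, 50 mm in diameter and 21 mm high, on a smooth round collar 44 mm in diameter and 27 mm high that holds the thread. The point is its centre, 24 mm up on its axis (mid-head lies 13.5 mm further); z towards the head. At the start it is screwed down on the half-ball's flat face, point 72 mm along the stud. Grip it at any turn.
- half_ball_center (a point): Brass half-ball, 39 mm high, 0.5 kg: hemisphere of 31 mm radius, cut flat at the 30 mm through bore, topped by a plain rim 62 mm in diameter, 12 mm high, ending in the flat face. The point is its centre, half-way up on the axis (mid-rim lies 13.6 mm further); z towards the flat face. At the start it sits in a ring seat on the sine plate, stud through its bore, point 27 mm along the stud.
- tray_in (a point): Middle of the inner floor of the open blue tray, 230 mm (its x) by 170 mm (its y), 35 mm high, walls and floor 5 mm thick; fixed. A steel V-block stands in it about x = 75 mm (45 mm in x, 60 mm in y, 42 mm high); the rest is free.
- nest_seat (a point): Where the half-ball's centre point comes when it sits in the fixed ring nest, 45 mm above the bench; z up. The nest is an aluminium ring, 60 mm outside, on a round foot of 88 mm; its smooth rounded lip, 44 mm across at mid-lip, is 30 mm above the bench. A seated half-ball's underside is 26 mm, its flat face 65 mm above the bench; set down askew or off-centre, it stays askew.
- caliper: Bystander: digital caliper lying flat, 240 mm long, 15 mm high, origin at its middle on the bench.
- ring_gauge: Bystander: steel ring gauge, 68 mm in diameter, 22 mm high, beside the nest; origin under its centre.
- loupe: Bystander: black loupe, 40 mm in diameter, 32 mm high, beside the nest; origin under its centre.
- v_block: Bystander: steel V-block in the tray, 45 x 60 x 42 mm; origin under its centre.
Things that resemble listed ones, but are neither listed nor needed, are in the scene too. Leave any purple look-alike of the part that bears nest_seat alone. There is more than one size of the part that bears half_ball_center; the job needs the larger.

How it is judged (in metres and radians):
On the way, in this order (a step that is already met when the one before it is completed fails the run):
1. the nut is unscrewed and lifted clear of the stud's tip, held in the fingers, the half-ball still on the stud (z of nut_center in the frame of stud above 0.1 m and contact force between nut and the fingers above 0.3 N and z of half_ball_center in the frame of stud below 0.06 m), for 0.05 s.
2. the nut, still held, is lowered into the tray to within about 15 mm of its floor (x of nut_center in the frame of tray_in between -0.11 and 0.11 m and y of nut_center in the frame of tray_in between -0.08 and 0.08 m and z of nut_center in the frame of tray_in below 0.04 m and contact force between nut and the fingers above 0.3 N), for 0.05 s.
3. the half-ball is drawn off the stud, held in the fingers, clear of its tip (z of half_ball_center in the frame of stud above 0.095 m and contact force between half_ball and the fingers above 0.3 N), for 0.05 s.
4. the half-ball, still held, is lowered onto the ring nest (to within 10 mm of its seat), flat face up (distance between half_ball_center and nest_seat below 0.01 m and angle between half_ball_center's own z axis and vertical below 0.3 rad and contact force between half_ball and the fingers above 0.3 N), for 0.05 s.
At the end, for the whole second after the job is handed in: The nut lies at rest in the blue tray, on its floor; the half-ball sits at rest in the ring nest, centred within 4 mm and at its seated height within 3 mm, flat face up and level within 7 degrees; both are released (x of nut_center in the frame of tray_in between -0.11 and 0.11 m and y of nut_center in the frame of tray_in between -0.08 and 0.08 m and z of nut_center in the frame of tray_in below 0.03 m and linear speed of each of nut, half_ball below 0.02 m/s and horizontal distance between half_ball_center and nest_seat below 0.004 m and z of half_ball_center in the frame of nest_seat between -0.003 and 0.003 m and angle between half_ball_center's own z axis and vertical below 0.12 rad and angular speed of half_ball below 0.1 rad/s); the robot touches nothing.
It fails at once if the V-block, the ring gauge, the loupe or the caliper is moved more than 30 mm (distance of any of v_block, ring_gauge, loupe, caliper from where it was at the start of the episode above 0.03 m).
It also fails if it takes over 66 s, if anything falls off the work surface, if the arm or the gripper's body presses on something with over 40 N, if the wrist force passes 120 N, or if a joint passes its speed limit or range.

## Working session

There is one attempt and no reset: what is moved stays moved. The work goes in short steps, Python scripts to look and compute and a tool call to move; the robot and the scene stay as the last step left them, time stands still between calls to the robot, and variables do not carry over. Pictures are saved under pics/ and viewed, at most 10 in all, crops included, and the job is handed in when it is done.

Besides the shell and the picture viewer there is one more tool, called as a command line: name --argument value ..., lists and objects as JSON in quotes. drive_tool: Moves the arm, as the interface text tells. Its arguments: {"type":"object","properties":{"moves":{"type":"array"},"newtons":{"type":"number"}},"required":["moves"]}

```bash
mkdir -p pics; ls
cat > h.py <<'E'
import numpy as np, cv2
from cell import env
from scipy.spatial.transform import Rotation as R
def undist(c,u,v):
    p=np.array([(u-c['cx'])/c['fx'],(v-c['cy'])/c['fy']],float); q=p.copy()
    for _ in range(20): q=p/(1+c['k1']*(q@q))
    return q
def ray(c,u,v):
    q=undist(c,u,v); T=np.array(c['T']); return T[:3,3],T[:3,:3]@np.array([q[0],q[1],1])
def on_plane(c,u,v,z):
    o,d=ray(c,u,v); return o+d*(z-o[2])/d[2]
def at_depth(c,u,v,D):
    o,d=ray(c,u,v); return o+d*D
def cloud(c,depth):
    v,u=np.mgrid[:480,:640]; K=np.array([[c['fx'],0,c['cx']],[0,c['fy'],c['cy']],[0,0,1.]])
    p=np.stack([(u-c['cx'])/c['fx'],(v-c['cy'])/c['fy']],-1); q=p.copy()
    for _ in range(15): q=p/(1+c['k1']*(q**2).sum(-1,keepdims=True))
    T=np.array(c['T']); P=np.dstack([q*depth[...,None],depth])
    return P@T[:3,:3].T+T[:3,3]
def shot(n,save=None):
    c=env.get_calibration(n); im,d=env.read_camera(n)
    if save: cv2.imwrite('pics/'+save+'.png',im); np.savez('pics/'+save+'.npz',d=d,im=im,**{k:c[k] for k in c})
    return c,im,d
E
python3 - <<'E'
from h import *
o=env.get_obs(); print(o)
for n in('scene','top'):
    c,im,d=shot(n,n+'0'); print(n,np.round(c['T'],3).tolist(),c['fx'],c['k1'],(d>0).mean())
E
```

```text
pics
{'time_s': 0.0, 'qpos': array([70.42162305, 18.43850161, -4.01564542, 83.17391006,  1.29724932,
       78.54144348, -3.25910119]), 'joint_velocities': array([-0.0639639 , -0.03587601, -0.04793353, -0.06296667,  0.03685174,
       -0.00167531, -0.039438  ]), 'effort': array([-4.85949731e-04, -4.91293502e+01, -4.04026229e-01, -3.12523592e+01,
       -6.37664529e-02,  4.39361797e-02,  1.47004666e-04]), 'tool_pos': array([ 0.22619143, -0.60883279,  0.24347653]), 'tool_rot': array([-1.79891514e+02,  7.91892747e-03,  2.03895680e+01]), 'force': array([ 0.09817045, -0.6141832 , -0.41242601]), 'wrist_torque': array([ 0.01567841, -0.00586679,  0.00387644]), 'grasp_force': 0.0, 'grip_width': 0.08697446310327517}
scene [[0.609, 0.651, -0.453, 1.1], [0.793, -0.495, 0.355, -0.421], [0.007, -0.576, -0.818, 1.151], [0.0, 0.0, 0.0, 1.0]] 611.7693855263084 -0.03690395224147809 0.9959635416666667
top [[0.004, -0.994, 0.109, 0.375], [-1.0, -0.003, 0.01, 0.024], [-0.01, -0.11, -0.994, 1.439], [0.0, 0.0, 0.0, 1.0]] 552.7558006454544 -0.06493527986296614 0.996171875
```

View pics/scene0.png

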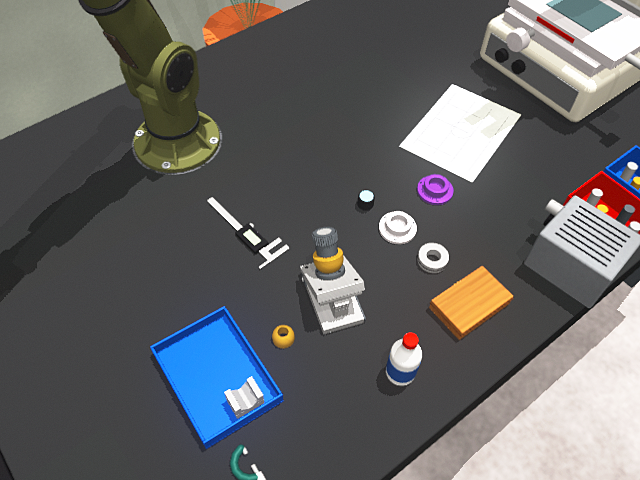

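View pics/top0.png

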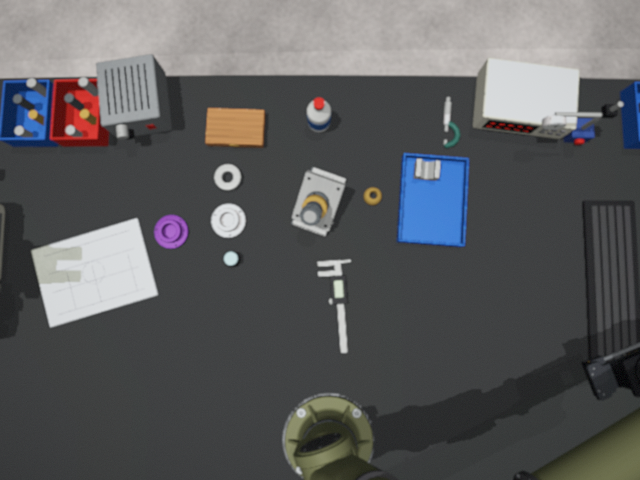

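The nut sits on the stud at scene (325,238) and top (312,213), with the large half-ball under it.

What could be mistaken for what I want:
- **Half-ball:** the large one at scene (328,260) on the stud, or the small brass one at scene (283,336), top (372,196). I choose the one on the stud.
- **Nest:** the aluminium one at top (228,220), the purple look-alike at (171,232), or the ring gauge at (228,177). I choose (228,220), which has a foot and a ring.
- **Tray:** the blue one at top (434,199). The blue bins at the edges are not it.

```bash
cat > m1.py <<'E'
from h import *
from scipy.optimize import least_squares
L={}
for n in('scene','top'):
    z=np.load(f'pics/{n}0.npz'); c={k:z[k] for k in('fx','fy','cx','cy','k1','T')}; L[n]=(c,z['im'],z['d'],cloud(c,z['d']))
# table height check
for n in L:
    P=L[n][3]; print(n,'bench z', np.median(P[...,2][(abs(P[...,2])<.02)]))
# region of sine plate
c,im,d,P=L['top']; g=on_plane(c,314,205,.08); print('plate approx',g.round(3))
pts=[];
for n in L:
    c,im,d,P=L[n]; hsv=cv2.cvtColor(im,cv2.COLOR_BGR2HSV)
    m=(np.hypot(P[...,0]-g[0],P[...,1]-g[1])<.12)&(P[...,2]>.04)&(P[...,2]<.25)
    br=m&(hsv[...,1]>110)&(hsv[...,0]>8)&(hsv[...,0]<30)
    gray=m&(hsv[...,1]<60)
    light=gray&(hsv[...,2]>120)&(P[...,2]<.12)
    X=P[light]
    best=None; rng=np.random.default_rng(0)
    for _ in range(2000):
        a=X[rng.choice(len(X),3,False)]; nn=np.cross(a[1]-a[0],a[2]-a[0]); l=np.linalg.norm(nn)
        if l<1e-6: continue
        nn/=l; nn*=np.sign(nn[2]); 
        if not .8<nn[2]<.92: continue
        k=abs((X-a[0])@nn)<.002
        if best is None or k.sum()>best[0]: best=(k.sum(),k)
    Y=X[best[1]]; cen=Y.mean(0); nn=np.linalg.svd(Y-cen)[2][2]; nn*=np.sign(nn[2])
    print(n,'plane n',nn.round(3),'tilt',np.degrees(np.arccos(nn[2])),'az',np.degrees(np.arctan2(nn[1],nn[0])),'off',nn@cen,best[0],len(X), 'brass',br.sum(), P[br].mean(0).round(3))
    pts.append((nn,cen,P[gray|br]))
np.save('pics/pts.npy',np.array([(a,b) for a,b,_ in pts]))
az=np.mean([np.arctan2(a[1],a[0]) for a,_,_ in pts]); ax=np.array([np.cos(az)*.5,np.sin(az)*.5,np.sqrt(.75)])
e1=np.array([-np.sin(az),np.cos(az),0]); e2=np.cross(ax,e1)
for (nn,cen,Q),n in zip(pts,L):
    s=(Q-cen)@ax; u=(Q-cen)@e1; v=(Q-cen)@e2
    for lo,hi,r in((.075,.093,.025),(.05,.070,.022),(.036,.045,.031)):
        k=(s>lo)&(s<hi)
        if k.sum()<10: continue
        f=least_squares(lambda p:np.hypot(u[k]-p[0],v[k]-p[1])-r,[u[k].mean(),v[k].mean()],loss='soft_l1',f_scale=.002)
        o=cen+f.x[0]*e1+f.x[1]*e2; o=o+ax*((.078-o[2])/ax[2]); print(n,r,k.sum(),'stud origin',o.round(4),'plane off from cen',((o-cen)@ax).round(4),'rms',np.sqrt(np.mean(f.fun**2)).round(4))
    print('max s',np.percentile(s,99.5))
# tray, nest, ring, loupe
c,im,d,P=L['top']; hsv=cv2.cvtColor(im,cv2.COLOR_BGR2HSV)
m=((hsv[...,0]>100)&(hsv[...,0]<125)&(hsv[...,1]>150)).astype(np.uint8); m[:,:380]=0;m[:,490:]=0;m[:140]=0;m[260:]=0
k=max(cv2.findContours(m,0,2)[0],key=cv2.contourArea)
w=np.array([on_plane(c,*p[0],.035)[:2] for p in k],np.float32); r=cv2.minAreaRect(w); print('tray',r)
for nm,(u,v),h in(('vblock',(428,170),.047),):
    print(nm,on_plane(c,u,v,h).round(3))
for n,box in(('top',(195,195,255,250)),('scene',(370,200,425,250))):
    c,im,d,P=L[n]; hsv=cv2.cvtColor(im,cv2.COLOR_BGR2HSV); x0,y0,x1,y1=box
    S=np.zeros(im.shape[:2],bool);S[y0:y1,x0:x1]=1
    k=S&(P[...,2]>.006)&(P[...,2]<.04)&(hsv[...,2]>90); Q=P[k]
    kk=max(cv2.findContours(k.astype(np.uint8),0,2)[0],key=cv2.contourArea)
    print(n,'nest z pct',np.percentile(Q[:,2],[5,25,50,75,95]).round(4))
    top=Q[Q[:,2]>.024]; 
    f=least_squares(lambda p:np.hypot(top[:,0]-p[0],top[:,1]-p[1])-p[2],[*top[:,:2].mean(0),.025]); print(' lip',f.x.round(4),len(top))
    e=cv2.minEnclosingCircle(np.array([on_plane(c,*p[0],.008)[:2] for p in kk],np.float32)); print(' foot',e)
E
python3 m1.py
python3 - <<'E'
import cv2
im=cv2.imread('pics/scene0.png')[160:360,260:460]
cv2.imwrite('pics/crop1.png',cv2.resize(im,None,fx=3,fy=3,interpolation=cv2.INTER_CUBIC))
E
```

```text
scene bench z 0.001275831195419519
top bench z 0.00120863499833046
plate approx [0.588 0.038 0.08 ]
scene plane n [-0.468  0.165  0.868] tilt 29.759022807553965 az 160.59309095821527 off -0.20627718624459968 816 1606 brass 469 [0.594 0.027 0.121]
top plane n [-0.462  0.167  0.871] tilt 29.39737685777186 az 160.0985938263502 off -0.20119129134304214 632 1300 brass 181 [0.588 0.03  0.126]
scene 0.025 210 stud origin [0.5932 0.0321 0.078 ] plane off from cen 0.0017 rms 0.0022
scene 0.022 180 stud origin [0.5945 0.0311 0.078 ] plane off from cen 0.0009 rms 0.0019
scene 0.031 128 stud origin [0.596 0.031 0.078] plane off from cen 0.0002 rms 0.0028
max s 0.09636889846506719
top 0.025 121 stud origin [0.5937 0.0329 0.078 ] plane off from cen 0.0008 rms 0.0063
top 0.022 48 stud origin [0.5941 0.0311 0.078 ] plane off from cen 0.0004 rms 0.0031
top 0.031 58 stud origin [0.5929 0.032  0.078 ] plane off from cen 0.0011 rms 0.0039
max s 0.09897698352580418
tray ((0.6116957068443298, -0.2682133913040161), (0.17456026375293732, 0.23378437757492065), 85.73226928710938)
vblock [ 0.685 -0.254  0.047]
top nest z pct [0.007  0.0101 0.0132 0.0275 0.0332]
 lip [0.5583 0.2616 0.0248] 258
 foot ((0.5574843883514404, 0.262848436832428), 0.04521586373448372)
scene nest z pct [0.0074 0.0104 0.014  0.0273 0.0326]
 lip [0.5615 0.2619 0.026 ] 302
 foot ((0.5587415099143982, 0.26326754689216614), 0.047274794429540634)
```

View pics/crop1.png

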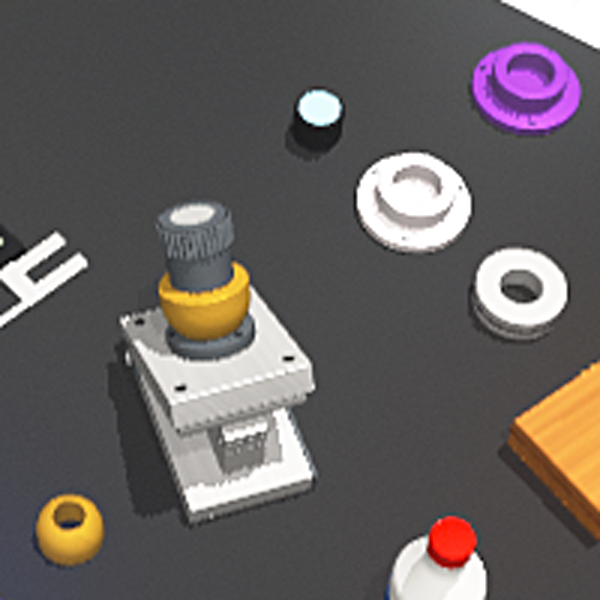

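The crop shows the dark nut on the large brass half-ball on the stud (crop 195,230). The aluminium nest at (414,195) sits between the loupe at (320,115) and the ring gauge at (520,290), and the small brass decoy is at (70,527). The measurements agree with the given sizes, so I'll plan the first reach.

```bash
cat >> h.py <<'E'
S0=np.array([.594,.0315,.078]); AZ=np.radians(160.4)
AX=np.array([np.cos(AZ)*.5,np.sin(AZ)*.5,np.sqrt(.75)])
def Rtool(z,xaz):
    "tool z along z, tool x as near as possible to azimuth xaz (deg)"
    z=np.array(z,float)/np.linalg.norm(z); a=np.radians(xaz); x=np.array([np.cos(a),np.sin(a),0]); x-=z*(x@z); x/=np.linalg.norm(x)
    return np.column_stack([x,np.cross(z,x),z])
def cur():
    o=env.get_obs(); return np.array(o['tool_pos']),R.from_euler('xyz',o['tool_rot'],degrees=True).as_matrix(),o
def go(p,Rt,say=''):
    p0,R0,o=cur(); d=(p-p0)*1000; rv=R.from_matrix(R0.T@Rt).as_rotvec()
    print(say,'shift now-axes',(R0.T@d).round(1),'end-axes',(Rt.T@d).round(1),'rv',rv.round(3),'deg',np.degrees(np.linalg.norm(rv)).round(1),'|d|',np.linalg.norm(d).round(1))
E
python3 - <<'E'
from h import *
go(S0+.2*AX,Rtool(-AX,70.4),'pre')
E
```

```text
pre shift now-axes [ 491.2 -536.4   -6.7] end-axes [726.6  31.2   9.2] rv [-0.491  0.228 -0.853] deg 57.9 |d| 727.4
```

drive_tool --moves '[[[20.5,-22.3,-0.3],[0,0,0],0],[[20.5,-22.3,-0.3],[0,0,0],0],[[20.5,-22.3,-0.3],[0,0,0],0],[[20.5,-22.3,-0.3],[0,0,0],0],[[20.5,-22.3,-0.3],[0,0,0],0],[[20.5,-22.3,-0.3],[0,0,0],0],[[20.5,-22.3,-0.3],[0,0,0],0],[[20.5,-22.3,-0.3],[0,0,0],0],[[20.5,-22.3,-0.3],[0,0,0],0],[[20.5,-22.3,-0.3],[0,0,0],0],[[20.5,-22.3,-0.3],[0,0,0],0],[[20.5,-22.3,-0.3],[0,0,0],0]]'

```text
time_s: 1.1
tool_pos: [0.3639, -0.2712, 0.2479]
tool_rot: [-180.0, 0.0, 20.4]
force: [0.3, 0.1, 0.4]
grip_width: 0.0869
grasp_force: 0.0
```

drive_tool --moves '[[[20.5,-22.3,-0.3],[0,0,0],0],[[20.5,-22.3,-0.3],[0,0,0],0],[[20.5,-22.3,-0.3],[0,0,0],0],[[20.5,-22.3,-0.3],[0,0,0],0],[[20.5,-22.3,-0.3],[0,0,0],0],[[20.5,-22.3,-0.3],[0,0,0],0],[[20.5,-22.3,-0.3],[0,0,0],0],[[20.5,-22.3,-0.3],[0,0,0],0],[[20.5,-22.3,-0.3],[0,0,0],0],[[20.5,-22.3,-0.3],[0,0,0],0],[[20.5,-22.3,-0.3],[0,0,0],0],[[20.5,-22.3,-0.3],[0,0,0],0]]'

```text
time_s: 2.1
tool_pos: [0.5012, 0.0651, 0.2516]
tool_rot: [180.0, 0.0, 20.4]
force: [-0.2, -1.1, -0.0]
grip_width: 0.0871
grasp_force: 0.0
```

drive_tool --moves '[[[0,0,0],[-0.041,0.019,-0.071],0],[[0,0,0],[-0.041,0.019,-0.071],0],[[0,0,0],[-0.041,0.019,-0.071],0],[[0,0,0],[-0.041,0.019,-0.071],0],[[0,0,0],[-0.041,0.019,-0.071],0],[[0,0,0],[-0.041,0.019,-0.071],0],[[0,0,0],[-0.041,0.019,-0.071],0],[[0,0,0],[-0.041,0.019,-0.071],0],[[0,0,0],[-0.041,0.019,-0.071],0],[[0,0,0],[-0.041,0.019,-0.071],0],[[0,0,0],[-0.041,0.019,-0.071],0],[[0,0,0],[-0.041,0.019,-0.071],0]]'

```text
time_s: 3.1
tool_pos: [0.5002, 0.0623, 0.252]
tool_rot: [150.7, -0.2, 68.8]
force: [0.5, -0.7, 0.8]
grip_width: 0.0869
grasp_force: 0.0
```

Run:
```python
from h import *
p,r,o=cur(); print(o['time_s'],o['qpos'].round(1),p.round(3),o['tool_rot'])
go(S0+.2*AX,Rtool(-AX,70.4),'pre')
c,im,d=shot('wrist','w1')
```

```text
3.1 [ 11.4 -17.3 -29.2 121.6  12.6  51.  -45.6] [0.5   0.062 0.252] [150.65897401  -0.21276912  68.77474946]
pre shift now-axes [ 2.4 -1.6  0.1] end-axes [ 2.4 -1.5  0.1] rv [-0.011  0.011 -0.026] deg 1.8 |d| 2.8
```

View pics/w1.png

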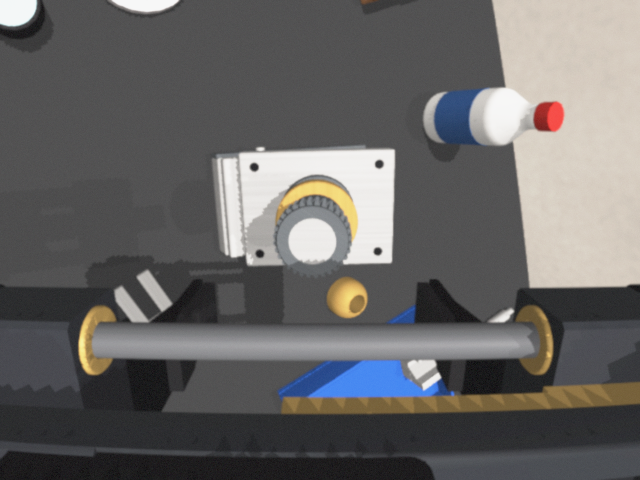

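The wrist view shows the nut head end-on at (312,238), with brass rim behind it and the small decoy at (347,297). Joint 7 increases as the nut unscrews, so I'll measure the nut from here and pre-turn by about −90° on joint 7.

```bash
cat > m2.py <<'E'
from h import *
from scipy.optimize import least_squares
z=np.load('pics/w1.npz'); c={k:z[k] for k in('fx','fy','cx','cy','k1','T')}; im=z['im']; P=cloud(c,z['d']); hsv=cv2.cvtColor(im,cv2.COLOR_BGR2HSV)
def hit(u,v,s):
    o,d=ray(c,u,v); return o+d*((s-(o-S0)@AX)/(d@AX))
m=((hsv[...,2]>170)&(hsv[...,1]<50)).astype(np.uint8); x=np.zeros_like(m); x[200:280,270:355]=1; m*=x
n,l,st,ce=cv2.connectedComponentsWithStats(m); i=l[240,311]; k=max(cv2.findContours((l==i).astype(np.uint8),0,1)[0],key=cv2.contourArea)
el=cv2.fitEllipse(k); print('disc',el, 'area',st[i])
q=hit(*el[0],.096); print('top centre',q.round(4),'axis offset',(q-(S0+.096*AX)).round(4), 'disc r',np.mean([np.linalg.norm(hit(*p[0],.096)-q) for p in k]))
s=(P-S0)@AX
Q=P[200:275,275:350]; sq=s[200:275,275:350]; print('top face s',np.median(sq[30:50,30:45]).round(4))
# plate normal
lm=(hsv[...,2]>170)&(hsv[...,1]<40)&(abs(s)<.006); lm[:145]=0;lm[270:]=0;lm[:,:240]=0;lm[:,395:]=0
Y=P[lm]; cen=Y.mean(0); nn=np.linalg.svd(Y-cen,full_matrices=False)[2][2]; nn*=np.sign(nn[2]); print('n',nn.round(4),'tilt',np.degrees(np.arccos(nn[2])).round(2),'az',np.degrees(np.arctan2(nn[1],nn[0])).round(2),'plane s',((cen-S0)@nn).round(4),lm.sum())
e1=np.array([-np.sin(AZ),np.cos(AZ),0]); e2=np.cross(AX,e1)
br=(hsv[...,1]>110)&(hsv[...,0]>8)&(hsv[...,0]<30)&(s>.03)&(s<.06)&(np.linalg.norm(P-S0-.045*AX,axis=-1)<.06)
B=P[br]; print('brass s pct',np.percentile(s[br],[5,50,95]).round(4))
flat=B[s[br]>.0445]-S0
# rim outer edge
kk=max(cv2.findContours(br.astype(np.uint8),0,1)[0],key=cv2.contourArea)
W=np.array([hit(*p[0],.0465) for p in kk])-S0; u,v=W@e1,W@e2; r=np.hypot(u,v); g=r>.027
f=least_squares(lambda p:np.hypot(u[g]-p[0],v[g]-p[1])-.031,[0,0],loss='soft_l1',f_scale=.001); print('rim centre off e1,e2',f.x.round(4),g.sum(),'world',(f.x[0]*e1+f.x[1]*e2).round(4))
E
python3 m2.py
```

```text
disc ((311.8704833984375, 240.40135192871094), (44.741241455078125, 48.0625), 94.04898834228516) area [ 288  218   49   46 1755]
top centre [0.547  0.0494 0.1598] axis offset [-0.0018  0.0018 -0.0013] disc r 0.014720193479092748
top face s 0.0931
n [-0.471   0.1682  0.8659] tilt 30.01 az 160.35 plane s -0.002 10039
brass s pct [0.0427 0.0442 0.0455]
rim centre off e1,e2 [-0.0002 -0.0008] 145 world [-0.0006  0.0004 -0.0004]
```

drive_tool --moves '[[[0,0,6],[0,0,0.115],0],[[0,0,6],[0,0,0.115],0],[[0,0,6],[0,0,0.115],0],[[0,0,0],[0,0,0.115],0],[[0,0,0],[0,0,0.115],0],[[0,0,0],[0,0,0.115],0],[[0,0,0],[0,0,0.115],0],[[0,0,0],[0,0,0.115],0],[[0,0,0],[0,0,0.115],0],[[0,0,0],[0,0,0.115],0],[[0,0,0],[0,0,0.115],0],[[0,0,0],[0,0,0.115],0]]'

```text
time_s: 4.15
tool_pos: [0.509, 0.06, 0.2364]
tool_rot: [174.5, -28.7, -9.5]
force: [-0.5, -0.1, 0.8]
grip_width: 0.0869
grasp_force: 0.0
```

```bash
sed -i 's/^S0=.*/S0=np.array([.593,.0323,.0775])/' h.py
python3 - <<'E'
from h import *
p,r,o=cur(); print(o['qpos'].round(1),'x az',np.degrees(np.arctan2(r[1,0],r[0,0])))
xa=np.degrees(np.arctan2(r[1,0],r[0,0]))
go(S0+.0885*AX,Rtool(-AX,xa),'grasp')
E
```

```text
Traceback (most recent call last):
  File "h.py", line 25, in <module>
    AX=np.array([np.cos(AZ)*.5,np.sin(AZ)*.5,np.sqrt(.75)])
                        ^^
NameError: name 'AZ' is not defined
```

```bash
sed -i 's/^S0=.*/S0=np.array([.593,.0323,.0775]); AZ=np.radians(160.4)/' h.py
python3 - <<'E'
from h import *
p,r,o=cur(); print(o['qpos'].round(1))
xa=np.degrees(np.arctan2(r[1,0],r[0,0])); print(xa)
go(S0+.0885*AX,Rtool(-AX,xa),'grasp')
E
```

```text
[  22.5  -16.7  -38.1  121.8    9.4   48.2 -122.3]
-9.475786856078264
grasp shift now-axes [-1.1 -3.2 93.3] end-axes [-2.4 -2.6 93.3] rv [ 0.007  0.016 -0.048] deg 3.0 |d| 93.4
```

drive_tool --moves '[[[-1.2,-1.5,0],[0.007,0.016,0.1],0],[[-1,-1.5,10],[0,0,0],0],[[0,0,12],[0,0,0],0],[[0,0,12],[0,0,0],0],[[0,0,12],[0,0,0],0],[[0,0,12],[0,0,0],0],[[0,0,10],[0,0,0],0],[[0,0,8],[0,0,0],0],[[0,0,7],[0,0,0],0],[[0,0,5.5],[0,0,0],0],[[0,0,5],[0,0,0],0],[[0,0,0],[0,0,0],0]]'

```text
time_s: 5.15
tool_pos: [0.5519, 0.0473, 0.1533]
tool_rot: [177.9, -29.9, -15.5]
force: [-1.1, -0.8, 0.2]
grip_width: 0.0872
grasp_force: 0.0
```

Run:
```python
from h import *
p,r,o=cur(); print(o['time_s'],o['qpos'].round(1),o['force'].round(1),(p-S0)@AX)
xa=np.degrees(np.arctan2(r[1,0],r[0,0]))
go(S0+.0885*AX,Rtool(-AX,xa),'grasp')
```

```text
5.15 [  23.3   -4.4  -40.4  124.3   24.9   37.3 -140.7] [-1.1 -0.8  0.2] 0.08745342738955106
grasp shift now-axes [-0.1  0.3 -1. ] end-axes [-0.1  0.3 -1. ] rv [ 0.001  0.    -0.021] deg 1.2 |d| 1.1
```

drive_tool --moves '[[[0,0,0],[0,0,0],1],[[0,0,0],[0,0,0],1],[[0,0,0],[0,0,0],1],[[0,0,0],[0,0,0],1],[[0,0,0],[0,0,0],1],[[0,0,0],[0,0,0],1],[[0,0,0],[0,0,0],1],[[0,0,0],[0,0,0],1],[[0,0,0],[0,0,0],1],[[0,0,0],[0,0,0],1]]' --newtons 40

```text
time_s: 5.98
tool_pos: [0.5522, 0.0476, 0.1548]
tool_rot: [177.9, -30.0, -15.5]
force: [-1.0, 0.1, 2.3]
grip_width: 0.049
grasp_force: 40.0
```

drive_tool --moves '[[[0,0,-0.2],[0,0,-0.07],1],[[0,0,-0.25],[0,0,-0.09],1],[[0,0,-0.3],[0,0,-0.105],1],[[0,0,-0.3],[0,0,-0.105],1],[[0,0,-0.3],[0,0,-0.105],1],[[0,0,-0.3],[0,0,-0.105],1]]'

```text
time_s: 6.48
tool_pos: [0.5511, 0.0468, 0.1558]
tool_rot: [160.7, -23.5, 21.5]
force: [-0.0, -2.7, 1.1]
grip_width: 0.0489
grasp_force: 40.0
```

Run:
```python
from h import *
p,r,o=cur(); print(o['time_s'],o['qpos'].round(1),o['force'].round(1),o['wrist_torque'].round(2),(p-S0)@AX,o['grip_width'])
```

```text
6.4833 [  20.9   -4.7  -38.   124.3   24.9   37.6 -107.2] [-0.  -2.7  1.1] [-0.24  0.56 -0.35] 0.08995499572264451 0.04892623746253681
```

drive_tool --moves '[[[0,0,-0.3],[0,0,-0.105],1],[[0,0,-0.3],[0,0,-0.105],1],[[0,0,-0.3],[0,0,-0.105],1],[[0,0,-0.3],[0,0,-0.105],1],[[0,0,-0.3],[0,0,-0.105],1],[[0,0,-0.3],[0,0,-0.105],1],[[0,0,-0.3],[0,0,-0.105],1],[[0,0,-0.3],[0,0,-0.105],1],[[0,0,-0.3],[0,0,-0.105],1],[[0,0,-0.3],[0,0,-0.105],1],[[0,0,-0.3],[0,0,-0.105],1],[[0,0,-0.3],[0,0,-0.105],1]]'

```text
time_s: 7.48
tool_pos: [0.5491, 0.0485, 0.1586]
tool_rot: [151.4, 9.6, 87.2]
force: [-2.3, -0.2, 0.6]
grip_width: 0.0491
grasp_force: 40.0
```

drive_tool --moves '[[[0,0,-0.3],[0,0,-0.105],1],[[0,0,-0.3],[0,0,-0.105],1],[[0,0,-0.3],[0,0,-0.105],1],[[0,0,-0.3],[0,0,-0.105],1],[[0,0,-0.3],[0,0,-0.105],1],[[0,0,-0.3],[0,0,-0.105],1],[[0,0,-0.3],[0,0,-0.105],1],[[0,0,-0.3],[0,0,-0.105],1],[[0,0,-0.3],[0,0,-0.105],1],[[0,0,-0.3],[0,0,-0.105],1],[[0,0,-0.3],[0,0,-0.105],1],[[0,0,-0.3],[0,0,-0.105],1]]'

```text
time_s: 8.48
tool_pos: [0.547, 0.0468, 0.1617]
tool_rot: [-178.9, 30.0, 162.0]
force: [-2.0, -5.0, 3.8]
grip_width: 0.0489
grasp_force: 39.9
```

Run:
```python
from h import *
p,r,o=cur(); print(o['time_s'],o['qpos'].round(1),o['force'].round(1),o['wrist_torque'].round(2),(p-S0)@AX,o['grip_width'])
go(S0+((p-S0)@AX)*AX,Rtool(-AX,np.degrees(np.arctan2(r[1,0],r[0,0]))))
```

```text
8.4833 [ 10.5  -5.6 -28.3 124.6  25.1  38.9  36.8] [-2.  -5.   3.8] [-0.83  0.61 -0.82] 0.0969744638763479 0.048938063307089476
 shift now-axes [ 0.3  1.8 -0. ] end-axes [0.3 1.8 0. ] rv [-0.005 -0.    -0.008] deg 0.6 |d| 1.8
```

drive_tool --moves '[[[0,0.1,-0.3],[0,0,-0.105],1],[[0,0.1,-0.3],[0,0,-0.105],1],[[0,0,-0.3],[0,0,-0.105],1],[[0,0,-0.3],[0,0,-0.105],1],[[0,0,-0.3],[0,0,-0.105],1],[[0,0,-0.3],[0,0,-0.105],1],[[0,0,-0.3],[0,0,-0.105],1],[[0,0,-0.3],[0,0,-0.105],1],[[0,0,-0.3],[0,0,-0.105],1],[[0,0,-0.3],[0,0,-0.105],1],[[0,0,-0.3],[0,0,-0.105],1],[[0,0,-0.3],[0,0,-0.105],1]]'

```text
time_s: 9.48
tool_pos: [0.5469, 0.0497, 0.1657]
tool_rot: [-150.9, 8.1, -123.9]
force: [1.4, -0.6, 0.3]
grip_width: 0.0493
grasp_force: 40.0
```

drive_tool --moves '[[[0,0,-0.3],[0,0,-0.105],1],[[0,0,-0.3],[0,0,-0.105],1],[[0,0,-0.3],[0,0,-0.08],1],[[0,0,-1],[0,0,0],1],[[0,0,-1],[0,0,0],1],[[0,0,-1],[0,0,0],1]]'

```text
time_s: 9.98
tool_pos: [0.5443, 0.05, 0.1684]
tool_rot: [-149.9, -0.0, -109.8]
force: [3.2, -3.1, -3.4]
grip_width: 0.0491
grasp_force: 40.0
```

Run:
```python
from h import *
p,r,o=cur(); print(o['time_s'],o['qpos'].round(1),o['force'].round(1),o['wrist_torque'].round(2),(p-S0)@AX,o['grip_width'])
go(S0+((p-S0)@AX)*AX,Rtool(-AX,np.degrees(np.arctan2(r[1,0],r[0,0]))))
```

```text
9.9833 [  4.   -6.4 -22.4 124.7  25.1  39.8 125. ] [ 3.2 -3.1 -3.4] [-0.08  0.1  -0.16] 0.10462669399160701 0.04907802566665384
 shift now-axes [ 0.3  0.6 -0. ] end-axes [0.3 0.6 0. ] rv [-0.001 -0.002  0.   ] deg 0.1 |d| 0.6
```

drive_tool --moves '[[[0,0,-2],[0,0,0],1],[[0,0,-3],[0,0,0],1],[[0,0,-4],[0,0,0],1],[[0,0,-5],[0,0,0],1],[[0,0,-6],[0,0,0],1],[[0,0,-6],[0,0,0],1],[[0,0,-6],[0,0,0],1],[[0,0,-6],[0,0,0],1],[[0,0,-6],[0,0,0],1],[[0,0,-6],[0,0,0],1],[[0,0,-5],[0,0,0],1],[[0,0,0],[0,0,0],1]]'

```text
time_s: 10.98
tool_pos: [0.5188, 0.0603, 0.2178]
tool_rot: [-149.8, 0.0, -109.6]
force: [-0.2, -0.2, -3.1]
grip_width: 0.0493
grasp_force: 40.0
```

Run:
```python
from h import *
p,r,o=cur(); print(o['time_s'],o['qpos'].round(1),o['force'].round(1),(p-S0)@AX,o['grip_width'])
# tray frame: centre (.6117,-.2682); long side az?
for xa in (-109.8,-150,-180,90,60): go(np.array([.58,-.275,.2]),Rtool([0,0,-1],xa),str(xa))
z=np.load('pics/top0.npz'); c={k:z[k] for k in('fx','fy','cx','cy','k1','T')}
for u,v in((404,155),(468,158),(464,245),(399,243)): print(on_plane(c,u,v,.035).round(3))
```

```text
10.9833 [  2.4 -12.9 -21.9 123.7  19.5  46.1 129.5] [-0.2 -0.2 -3.1] 0.16114798881478906 0.049348948971018276
-109.8 shift now-axes [ 295.3 -138.3  100.9] end-axes [ 294.8 -171.2   17.8] rv [-0.527  0.001  0.003] deg 30.2 |d| 341.4
-150 shift now-axes [ 295.3 -138.3  100.9] end-axes [ 114.6 -321.    17.8] rv [-0.505  0.186  0.688] deg 50.0 |d| 341.4
-180 shift now-axes [ 295.3 -138.3  100.9] end-axes [ -61.2 -335.3   17.8] rv [-0.458  0.324  1.198] deg 75.8 |d| 341.4
90 shift now-axes [ 295.3 -138.3  100.9] end-axes [-335.3   61.2   17.8] rv [-0.126  0.732  2.711] deg 161.1 |d| 341.4
60 shift now-axes [ 295.3 -138.3  100.9] end-axes [-259.8  220.7   17.8] rv [-0.071 -0.773 -2.863] deg 170.0 |d| 341.4
[ 0.728 -0.195  0.035]
[ 0.721 -0.362  0.035]
[ 0.493 -0.345  0.035]
[ 0.498 -0.179  0.035]
```

drive_tool --moves '[[[0,0,0],[-0.0505,0.0186,0.0688],1],[[0,0,0],[-0.0505,0.0186,0.0688],1],[[0,0,0],[-0.0505,0.0186,0.0688],1],[[0,0,0],[-0.0505,0.0186,0.0688],1],[[0,0,0],[-0.0505,0.0186,0.0688],1],[[0,0,0],[-0.0505,0.0186,0.0688],1],[[0,0,0],[-0.0505,0.0186,0.0688],1],[[0,0,0],[-0.0505,0.0186,0.0688],1],[[0,0,0],[-0.0505,0.0186,0.0688],1],[[0,0,0],[-0.0505,0.0186,0.0688],1]]'

```text
time_s: 11.82
tool_pos: [0.5191, 0.0599, 0.2163]
tool_rot: [179.8, -0.1, -150.2]
force: [0.5, 0.7, -3.8]
grip_width: 0.0491
grasp_force: 40.0
```

drive_tool --moves '[[[4,-11,0.5],[0,0,0],1],[[9,-25,1.3],[0,0,0],1],[[9,-25,1.3],[0,0,0],1],[[9,-25,1.3],[0,0,0],1],[[9,-25,1.3],[0,0,0],1],[[9,-25,1.3],[0,0,0],1],[[9,-25,1.3],[0,0,0],1],[[9,-25,1.3],[0,0,0],1],[[9,-25,1.3],[0,0,0],1],[[9,-25,1.3],[0,0,0],1],[[9,-25,1.3],[0,0,0],1],[[9,-25,1.3],[0,0,0],1]]'

```text
time_s: 12.82
tool_pos: [0.5718, -0.2417, 0.2011]
tool_rot: [-179.9, -0.2, -149.9]
force: [0.6, 0.9, -2.6]
grip_width: 0.0489
grasp_force: 40.0
```

Run:
```python
from h import *
p,r,o=cur(); print(o['time_s'],o['qpos'].round(1),o['force'].round(1),p.round(3),o['grip_width'])
go(np.array([.575,-.27,.0475]),Rtool([0,0,-1],-150))
```

```text
12.8167 [ 24.2  16.3  -4.7  90.8   1.5  73.  139.4] [ 0.6  0.9 -2.6] [ 0.572 -0.242  0.201] 0.048874706616526355
 shift now-axes [ 11.  -25.9 153.7] end-axes [ 11.4 -26.1 153.6] rv [-0.001 -0.003  0.002] deg 0.2 |d| 156.3
```

drive_tool --moves '[[[3,-7,8],[0,0,0],1],[[4,-9,14],[0,0,0],1],[[4,-9.5,16],[0,0,0],1],[[0,0,18],[0,0,0],1],[[0,0,18],[0,0,0],1],[[0,0,18],[0,0,0],1],[[0,0,16],[0,0,0],1],[[0,0,12],[0,0,0],1],[[0,0,10],[0,0,0],1],[[0,0,8],[0,0,0],1],[[0,0,5],[0,0,0],1],[[0,0,2],[0,0,0],1]]'

```text
time_s: 13.82
tool_pos: [0.5749, -0.2667, 0.0557]
tool_rot: [179.9, -0.1, -150.0]
force: [0.1, 0.2, -2.9]
grip_width: 0.0489
grasp_force: 40.0
```

drive_tool --moves '[[[0,0,2],[0,0,0],1],[[0,0,2],[0,0,0],1],[[0,0,1.5],[0,0,0],1],[[0,0,1],[0,0,0],1],[[0,0,0.5],[0,0,0],1],[[0,0,0],[0,0,0],1]]'

```text
time_s: 14.32
tool_pos: [0.5751, -0.2669, 0.0495]
tool_rot: [180.0, -0.1, -150.0]
force: [0.1, -0.5, -2.3]
grip_width: 0.0493
grasp_force: 40.0
```

drive_tool --moves '[[[0,0,1],[0,0,0],1],[[0,0,0.7],[0,0,0],1],[[0,0,0.6],[0,0,0],1],[[0,0,0],[0,0,0],1]]'

```text
time_s: 14.65
tool_pos: [0.5752, -0.2671, 0.0487]
tool_rot: [180.0, -0.1, -150.0]
force: [-4.0, 1.7, 6.1]
grip_width: 0.0493
grasp_force: 40.0
```

drive_tool --moves '[[[0,0,0.7],[0,0,0],1],[[0,0,0.6],[0,0,0],1],[[0,0,0],[0,0,0],1]]'

```text
time_s: 14.9
tool_pos: [0.5751, -0.2672, 0.0486]
tool_rot: [180.0, -0.1, -150.0]
force: [-6.6, 2.1, 12.2]
grip_width: 0.0491
grasp_force: 39.9
```

drive_tool --moves '[[[0,0,-0.5],[0,0,0],0.4],[[0,0,0],[0,0,0],0.3],[[0,0,0],[0,0,0],0.2],[[0,0,0],[0,0,0],0.1],[[0,0,0],[0,0,0],0.05],[[0,0,-3],[0,0,0],0],[[0,0,-8],[0,0,0],0],[[0,0,-15],[0,0,0],0],[[0,0,-20],[0,0,0],0],[[0,0,-25],[0,0,0],0],[[0,0,-30],[0,0,0],0],[[0,0,-30],[0,0,0],0]]'

```text
time_s: 15.9
tool_pos: [0.575, -0.2668, 0.1789]
tool_rot: [179.9, -0.1, -150.0]
force: [0.9, 0.5, -0.2]
grip_width: 0.0868
grasp_force: 0.0
```

Run:
```python
from h import *
p,r,o=cur(); print(o['time_s'],o['qpos'].round(1),o['force'].round(1),p.round(3),o['grip_width'])
shot('scene','scene1'); c,im,d=shot('top','top1'); P=cloud(c,d)
k=(np.hypot(P[...,0]-.575,P[...,1]+.27)<.05)&(P[...,2]>.03)&(P[...,2]<.1); print('nut top',P[k].mean(0).round(3),np.percentile(P[k][:,2],90))
for xa in (70,50,30): go(S0+.16*AX,Rtool(-AX,xa),str(xa))
im=cv2.imread('pics/scene1.png')[140:460,140:460]; cv2.imwrite('pics/crop2.png',cv2.resize(im,(600,600)))
```

```text
15.9 [ 25.7  18.7  -4.   90.3   1.4  71.2 141.4] [ 0.9  0.5 -0.2] [ 0.575 -0.267  0.179] 0.08682333992218103
nut top [ 0.585 -0.279  0.054] 0.05850131859025809
70 shift now-axes [-110.9  313.9  -33.5] end-axes [ 287.2 -131.  -110.9] rv [-0.233 -0.622  2.375] deg 141.3 |d| 334.6
50 shift now-axes [-110.9  313.9  -33.5] end-axes [ 234.5 -211.3 -110.9] rv [-0.35  -0.623  2.667] deg 158.2 |d| 334.6
30 shift now-axes [-110.9  313.9  -33.5] end-axes [ 155.1 -274.9 -110.9] rv [-0.488 -0.611  2.973] deg 176.1 |d| 334.6
```

View pics/crop2.png

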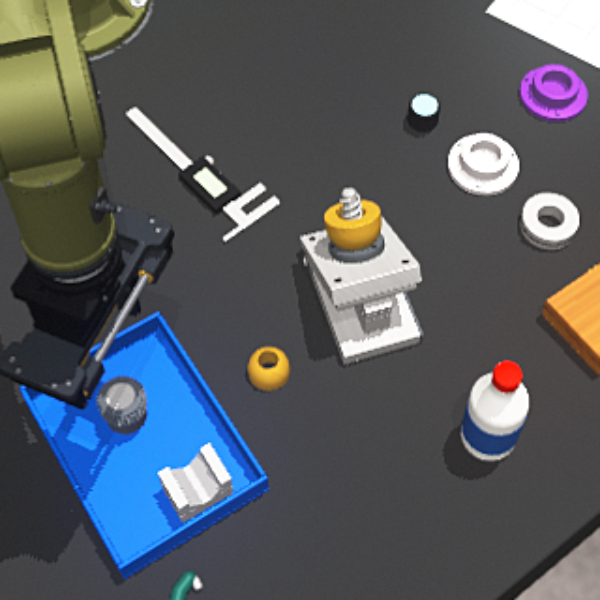

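The nut stands upright on the tray floor at crop (122,402). The large half-ball is still on the stud at crop (352,222), and the bystanders haven't moved. Next is the half-ball.

Run:
```python
from h import *
go(S0+.16*AX,Rtool(-AX,160.4))
```

```text
shift now-axes [-110.9  313.9  -33.5] end-axes [ 129.2  288.  -110.9] rv [ 0.221 -0.482  0.846] deg 57.2 |d| 334.6
```

drive_tool --moves '[[[-4,12,-8],[0,0,0],0],[[-9.7,27.5,-3],[0,0,0],0],[[-9.7,27.5,-3],[0,0,0],0],[[-9.7,27.5,-3],[0,0,0],0],[[-9.7,27.5,-3],[0,0,0],0],[[-9.7,27.5,-3],[0,0,0],0],[[-9.7,27.5,-3],[0,0,0],0],[[-9.7,27.5,-2],[0,0,0],0],[[-9.7,27.5,-2],[0,0,0],0],[[-9.7,27.5,-1],[0,0,0],0],[[-9.7,27.5,-1],[0,0,0],0],[[-9.7,27,-1],[0,0,0],0]]'

```text
time_s: 17.0
tool_pos: [0.5126, 0.0626, 0.2099]
tool_rot: [179.9, -0.2, -150.0]
force: [0.5, -0.4, -0.3]
grip_width: 0.087
grasp_force: 0.0
```

drive_tool --moves '[[[0,0,0],[0.0221,-0.0482,0.0846],0],[[0,0,0],[0.0221,-0.0482,0.0846],0],[[0,0,0],[0.0221,-0.0482,0.0846],0],[[0,0,0],[0.0221,-0.0482,0.0846],0],[[0,0,0],[0.0221,-0.0482,0.0846],0],[[0,0,0],[0.0221,-0.0482,0.0846],0],[[0,0,0],[0.0221,-0.0482,0.0846],0],[[0,0,0],[0.0221,-0.0482,0.0846],0],[[0,0,0],[0.0221,-0.0482,0.0846],0],[[0,0,0],[0.0221,-0.0482,0.0846],0],[[0,0,0],[0,0,0],0]]'

```text
time_s: 17.92
tool_pos: [0.5118, 0.062, 0.2087]
tool_rot: [-179.9, 29.3, 160.5]
force: [1.0, 0.3, 0.2]
grip_width: 0.0866
grasp_force: 0.0
```

```bash
cat > m3.py <<'E'
from h import *
from scipy.optimize import least_squares
p,r,o=cur(); print(o['time_s'],o['qpos'].round(1),p.round(3))
go(S0+.0436*AX,Rtool(-AX,160.4),'grasp')
c,im,d=shot('wrist','w2'); hsv=cv2.cvtColor(im,cv2.COLOR_BGR2HSV); P=cloud(c,d)
def hit(u,v,s):
    o,d=ray(c,u,v); return o+d*((s-(o-S0)@AX)/(d@AX))
s=(P-S0)@AX
br=(hsv[...,1]>110)&(hsv[...,0]>8)&(hsv[...,0]<30)&(s>.03)&(s<.06)&(np.linalg.norm(P-S0-.045*AX,axis=-1)<.06)
e1=np.array([-np.sin(AZ),np.cos(AZ),0]); e2=np.cross(AX,e1)
print('brass',br.sum(),np.percentile(s[br],[5,50,95]).round(4))
kk=max(cv2.findContours(br.astype(np.uint8),0,1)[0],key=cv2.contourArea)
W=np.array([hit(*q[0],.0465) for q in kk])-S0; u,v=W@e1,W@e2; g=np.hypot(u,v)>.026
f=least_squares(lambda q:np.hypot(u[g]-q[0],v[g]-q[1])-.031,[0,0],loss='soft_l1',f_scale=.001); print('rim off e1,e2',f.x.round(4),g.sum(),np.abs(f.fun).mean())
F=P[br&(s>.041)]; cen=F.mean(0); nn=np.linalg.svd(F-cen,full_matrices=False)[2][2]; nn*=np.sign(nn[2]); print('face n',nn.round(3),'AX',AX.round(3))
E
python3 m3.py
```

```text
17.9167 [  9.6 -13.3 -28.3 124.2  16.5  45.5  41.7] [0.512 0.062 0.209]
grasp shift now-axes [-10.7  -0.7 113.1] end-axes [ -9.3  -0.8 113.2] rv [-0.001 -0.012  0.001] deg 0.7 |d| 113.6
brass 4863 [0.0422 0.044  0.0451]
rim off e1,e2 [ 0.0011 -0.0012] 258 0.0008078021796024858
face n [-0.469  0.169  0.867] AX [-0.471  0.168  0.866]
```

drive_tool --moves '[[[-4.5,-0.6,3],[0,-0.012,0],0],[[-4.1,-0.6,6],[0,0,0],0],[[0,0,12],[0,0,0],0],[[0,0,14],[0,0,0],0],[[0,0,14],[0,0,0],0],[[0,0,14],[0,0,0],0],[[0,0,14],[0,0,0],0],[[0,0,12],[0,0,0],0],[[0,0,10],[0,0,0],0],[[0,0,8],[0,0,0],0],[[0,0,4.5],[0,0,0],0],[[0,0,0],[0,0,0],0]]'

```text
time_s: 18.97
tool_pos: [0.5733, 0.0373, 0.1159]
tool_rot: [-180.0, 29.8, 160.4]
force: [-0.3, 0.1, -0.2]
grip_width: 0.0869
grasp_force: 0.0
```

Run:
```python
from h import *
p,r,o=cur(); print(o['time_s'],o['qpos'].round(1),o['force'].round(1),(p-S0)@AX)
go(S0+.0436*AX,Rtool(-AX,160.4),'grasp')
```

```text
18.9667 [ 12.6   1.8 -29.4 124.3  33.5  33.9  29. ] [-0.3  0.1 -0.2] 0.04337297401495347
grasp shift now-axes [ 1.7  1.9 -0.2] end-axes [ 1.7  1.9 -0.2] rv [-0.001 -0.003 -0.001] deg 0.2 |d| 2.6
```

drive_tool --moves '[[[2,1.3,0],[0,-0.003,0],0],[[0,0,0],[0,0,0],0.2],[[0,0,0],[0,0,0],1],[[0,0,0],[0,0,0],1],[[0,0,0],[0,0,0],1],[[0,0,0],[0,0,0],1],[[0,0,0],[0,0,0],1],[[0,0,0],[0,0,0],1]]' --newtons 35

```text
time_s: 19.63
tool_pos: [0.5725, 0.0395, 0.1176]
tool_rot: [180.0, 30.2, 160.4]
force: [-2.0, -1.5, 4.6]
grip_width: 0.0633
grasp_force: 35.1
```

drive_tool --moves '[[[0,0,-1],[0,0,0],1],[[0,0,-2],[0,0,0],1],[[0,0,-3],[0,0,0],1],[[0,0,-4],[0,0,0],1],[[0,0,-4],[0,0,0],1],[[0,0,-4],[0,0,0],1]]'

```text
time_s: 20.13
tool_pos: [0.5631, 0.0431, 0.1324]
tool_rot: [180.0, 30.1, 160.4]
force: [-0.3, 0.0, -5.4]
grip_width: 0.0633
grasp_force: 35.1
```

Run:
```python
from h import *
p,r,o=cur(); print(o['time_s'],o['qpos'].round(1),o['force'].round(1),o['wrist_torque'].round(2),(p-S0)@AX,o['grip_width'],o['grasp_force'])
go(S0+.0436*AX,Rtool(-AX,160.4),'grasp')
```

```text
20.1333 [ 12.4  -1.1 -29.8 124.7  30.5  35.3  31. ] [-0.3  0.  -5.4] [0.55 1.08 0.05] 0.0634247538567407 0.06331558590635117 35.06340347870719
grasp shift now-axes [-0.  -0.2 19.8] end-axes [-0.1 -0.2 19.8] rv [0.    0.002 0.   ] deg 0.1 |d| 19.8
```

drive_tool --moves '[[[0,0,-5],[0,0,0],1],[[0,0,-6],[0,0,0],1],[[0,0,-6],[0,0,0],1],[[0,0,-6],[0,0,0],1],[[0,0,-6],[0,0,0],1],[[0,0,-6],[0,0,0],1],[[0,0,-6],[0,0,0],1],[[0,0,-6],[0,0,0],1],[[0,0,-6],[0,0,0],1],[[0,0,-6],[0,0,0],1],[[0,0,-6],[0,0,0],1],[[0,0,0],[0,0,0],1]]'

```text
time_s: 21.13
tool_pos: [0.5333, 0.0544, 0.1904]
tool_rot: [179.9, 30.3, 160.4]
force: [0.8, -0.6, -5.9]
grip_width: 0.0632
grasp_force: 35.1
```

```bash
cat > m4.py <<'E'
from h import *
p,r,o=cur(); print(o['time_s'],o['qpos'].round(1),o['force'].round(1),(p-S0)@AX,o['grip_width'])
N=np.array([.559,.2625])
c,im,d=shot('wrist','w3'); P=cloud(c,d); hsv=cv2.cvtColor(im,cv2.COLOR_BGR2HSV)
L=(P-p)@r   # tool frame
br=(hsv[...,1]>110)&(hsv[...,0]>8)&(hsv[...,0]<30)&(np.linalg.norm(L,axis=-1)<.06)
print('brass px',br.sum(),np.percentile(L[br],[2,50,98],axis=0).round(4).tolist())
for xa in(160.4,180,-170): go(np.array([*N,.17]),Rtool([0,0,-1],xa),str(xa))
E
python3 m4.py
```

```text
21.1333 [ 11.   -9.8 -29.1 124.3  20.4  41.7  39.1] [ 0.8 -0.6 -5.9] 0.12960276444964433 0.0632451706562595
brass px 11982 [[-0.027, -0.0275, 0.0003], [0.0123, -0.001, 0.0018], [0.0307, 0.0258, 0.0354]]
160.4 shift now-axes [ 49.5 204.8  -5.7] end-axes [ 45.7 204.9  19.8] rv [0.001 0.529 0.   ] deg 30.3 |d| 210.8
180 shift now-axes [ 49.5 204.8  -5.7] end-axes [-25.7 208.3  19.8] rv [-0.089  0.524 -0.334] deg 36.0 |d| 210.8
-170 shift now-axes [ 49.5 204.8  -5.7] end-axes [-61.5 200.7  19.8] rv [-0.135  0.517 -0.504] deg 42.1 |d| 210.8
```

View pics/w3.png

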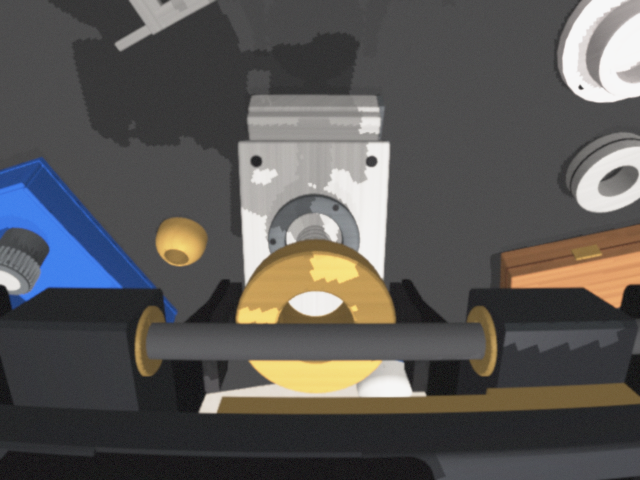

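The half-ball is off the stud and gripped on its rim (ring centred about (316,318), nest partly visible at (625,50)). I'll level the tool and stop beside the nest with it in the wrist view, so I can refine its position.

Run:
```python
from h import *
z=np.load('pics/w3.npz'); c={k:z[k] for k in('fx','fy','cx','cy','k1','T')}; p,r,o=cur(); P=cloud(c,z['d']); hsv=cv2.cvtColor(z['im'],cv2.COLOR_BGR2HSV); L=(P-p)@r
br=(hsv[...,1]>80)&(hsv[...,0]>8)&(hsv[...,0]<30)&(np.linalg.norm(L,axis=-1)<.06)
f=br&(L[...,2]<.006)&(L[...,0]>-.02); F=L[f]; A=np.c_[F[:,:2],np.ones(len(F))]; q=np.linalg.lstsq(A,F[:,2],rcond=None)[0]; print('face z=ax+by+c',q.round(4),len(F))
from scipy.optimize import least_squares
kk=max(cv2.findContours(br.astype(np.uint8),0,1)[0],key=cv2.contourArea)[:,0]
W=[]
for u,v in kk:
    if v>318 : continue
    o_,d_=ray(c,u,v); o2=(o_-p)@r; d2=d_@r; W.append(o2+d2*((q[2]-o2[2])/d2[2]))
W=np.array(W); g=np.hypot(W[:,0],W[:,1])>.027; W=W[g]
s=least_squares(lambda t:np.hypot(W[:,0]-t[0],W[:,1]-t[1])-.031,[0,0],loss='soft_l1',f_scale=.001); print('rim centre in tool xy',s.x.round(4),len(W),abs(s.fun).mean().round(4))
Rt=Rtool([0,0,-1],160.4)
go(np.array([.559,.2625,.2])-.085*Rt[:,0],Rt)
```

```text
face z=ax+by+c [-0.0006 -0.0123  0.0011] 8918
rim centre in tool xy [ 0.0029 -0.0007] 221 0.0008
 shift now-axes [-39.  204.9  11.3] end-axes [-39.3 204.9 -10.2] rv [0.001 0.529 0.   ] deg 30.3 |d| 208.8
```

drive_tool --moves '[[[0,8,-4],[0,0,0],1],[[-2,14,-2],[0,0,0],1],[[-3.7,18.3,1.7],[0,0,0],1],[[-3.7,18.3,1.7],[0,0,0],1],[[-3.7,18.3,1.7],[0,0,0],1],[[-3.7,18.3,1.7],[0,0,0],1],[[-3.7,18.3,1.7],[0,0,0],1],[[-3.7,18.3,1.7],[0,0,0],1],[[-3.7,18.3,1.7],[0,0,0],1],[[-3.7,18.3,1.7],[0,0,0],1],[[-3.7,18.3,1.7],[0,0,0],1],[[-3.7,18.2,1.7],[0,0,0],1]]'

```text
time_s: 22.18
tool_pos: [0.6393, 0.2353, 0.1984]
tool_rot: [179.9, 30.1, 160.3]
force: [-0.8, 0.9, -5.0]
grip_width: 0.0633
grasp_force: 35.1
```

drive_tool --moves '[[[0,0,0],[0,0.066,0],1],[[0,0,0],[0,0.066,0],1],[[0,0,0],[0,0.066,0],1],[[0,0,0],[0,0.066,0],1],[[0,0,0],[0,0.066,0],1],[[0,0,0],[0,0.066,0],1],[[0,0,0],[0,0.066,0],1],[[0,0,0],[0,0.066,0],1],[[0,0,0],[0,0,0],1],[[0,0,0],[0,0,0],1]]'

```text
time_s: 23.02
tool_pos: [0.6402, 0.2328, 0.1979]
tool_rot: [180.0, 0.0, 160.3]
force: [-0.1, 0.0, -6.4]
grip_width: 0.0635
grasp_force: 35.1
```

Run:
```python
from h import *
p,r,o=cur(); print(o['time_s'],o['qpos'].round(1),o['force'].round(1),p.round(4),o['tool_rot'])
shot('wrist','w4')
```

```text
23.0167 [  7.2  29.  -41.5  80.6  19.2  77.5  35.5] [-0.1  0.  -6.4] [0.6402 0.2328 0.1979] [1.79960625e+02 2.03040059e-04 1.60254817e+02]
```

View pics/w4.png

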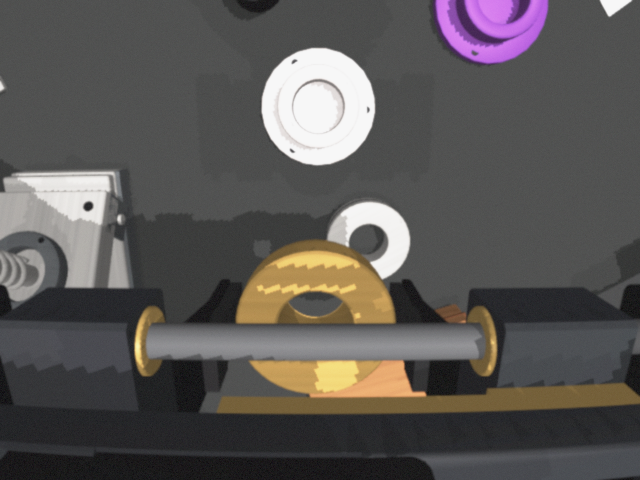

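The wrist view shows the whole nest at (318,106), the held half-ball at (316,317), the ring gauge at (369,240) and the purple look-alike at (492,15). I'll work out the ball-to-nest offset from this one picture.

```bash
cat > m5.py <<'E'
from h import *
from scipy.optimize import least_squares
z=np.load('pics/w4.npz'); c={k:z[k] for k in('fx','fy','cx','cy','k1','T')}; p,r,o=cur(); im=z['im']; P=cloud(c,z['d']); hsv=cv2.cvtColor(im,cv2.COLOR_BGR2HSV)
def circ(W,rad=None):
    if rad: s=least_squares(lambda t:np.hypot(W[:,0]-t[0],W[:,1]-t[1])-rad,W[:,:2].mean(0),loss='soft_l1',f_scale=.001)
    else: s=least_squares(lambda t:np.hypot(W[:,0]-t[0],W[:,1]-t[1])-t[2],[*W[:,:2].mean(0),.03],loss='soft_l1',f_scale=.001)
    return s.x.round(4),abs(s.fun).mean().round(4)
x=np.zeros((480,640),np.uint8); x[30:180,245:395]=1
m=((P[...,2]>.002)&(hsv[...,2]>80)).astype(np.uint8)*x
k=max(cv2.findContours(m,0,1)[0],key=cv2.contourArea)[:,0]; print('bench z',np.median(P[60:200,180:240,2]).round(4))
for h in(.0,.008): print('foot edge @',h,circ(np.array([on_plane(c,*q,h) for q in k])))
top=P[(x>0)&(P[...,2]>.022)&(P[...,2]<.04)]; print('lip cloud',circ(top),np.percentile(top[:,2],[50,98]).round(4),len(top))
g=cv2.cvtColor(im,cv2.COLOR_BGR2GRAY); e=cv2.Canny(g,30,80); v,u=np.nonzero(e[70:145,285:352]); W=np.array([on_plane(c,a+285,b+70,.03) for b,a in zip(v,u)])
cen=circ(top)[0]; rr=np.hypot(W[:,0]-cen[0],W[:,1]-cen[1]); h,_=np.histogram(rr,bins=np.arange(.014,.036,.001)); print('edge radii',h.tolist())
for lo,hi in((.017,.024),(.028,.033)):
    s=W[(rr>lo)&(rr<hi)]; 
    if len(s)>20: print('edge circle',circ(s),len(s))
L=(P-p)@r; br=(hsv[...,1]>80)&(hsv[...,0]>8)&(hsv[...,0]<30)&(np.linalg.norm(L,axis=-1)<.06)
F=L[br&(L[...,2]<.006)&(L[...,0]>-.02)]; q=np.linalg.lstsq(np.c_[F[:,:2],np.ones(len(F))],F[:,2],rcond=None)[0]; print('face',q.round(4))
kk=max(cv2.findContours(br.astype(np.uint8),0,1)[0],key=cv2.contourArea)[:,0]
B=np.array([on_plane(c,*t,p[2]-q[2]) for t in kk if t[1]<318]); d=np.linalg.norm(B[:,:2]-p[:2],axis=1); print('ball rim',circ(B[d>.027],.031),'TCP',p.round(4))
E
python3 m5.py
```

```text
bench z -0.0012
foot edge @ 0.0 (array([0.5574, 0.2642, 0.0443]), np.float64(0.0003))
foot edge @ 0.008 (array([0.5577, 0.264 , 0.0432]), np.float64(0.0003))
lip cloud (array([0.5578, 0.2639, 0.0248]), np.float64(0.0027)) [0.0285 0.0303] 3278
edge radii [22, 6, 5, 117, 53, 171, 5, 0, 0, 0, 0, 0, 0, 2, 46, 17, 11, 3, 9, 4, 0]
edge circle (array([0.558 , 0.2637, 0.0187]), np.float64(0.0008)) 346
edge circle (array([0.5568, 0.2644, 0.0301]), np.float64(0.001)) 86
face [ 0.035  -0.0383  0.0018]
ball rim (array([0.6372, 0.2329]), np.float64(0.0008)) TCP [0.6391 0.2339 0.1983]
```

Run:
```python
from h import *
z=np.load('pics/w4.npz'); c={k:z[k] for k in('fx','fy','cx','cy','k1','T')}; P=cloud(c,z['d']); p,r,o=cur(); hsv=cv2.cvtColor(z['im'],cv2.COLOR_BGR2HSV)
L=(P-p)@r; b=np.zeros((480,640),bool); b[20:275,130:620]=1; b&=abs(P[...,2])<.006
def fit(F):
    for _ in range(4):
        q=np.linalg.lstsq(np.c_[F[:,:2],np.ones(len(F))],F[:,2],rcond=None)[0]; e=abs(F[:,2]-F[:,:2]@q[:2]-q[2]); F=F[e<max(.0008,2*e.std())]
    return q.round(4),len(F),e.std().round(5)
print('bench',fit(L[b]))
br=(hsv[...,1]>80)&(hsv[...,0]>8)&(hsv[...,0]<30)&(np.linalg.norm(L,axis=-1)<.06); F=L[br&(L[...,2]<.006)]
print('face',fit(F)); R_=np.hypot(F[:,0]-.0025,F[:,1]); print('annulus',fit(F[(R_>.018)&(R_<.028)]),fit(F[(R_>.018)&(R_<.028)&(F[:,0]>.005)]))
for sx,sy in((1,1),(1,-1),(-1,1),(-1,-1)):
    k=(R_>.018)&(R_<.029)&(np.sign(F[:,0]-.0025)==sx)&(np.sign(F[:,1])==sy); print(sx,sy,k.sum(),np.median(F[k],axis=0).round(4))
```

```text
bench (array([ 1.000e-04, -2.000e-04,  1.995e-01]), 73492, np.float64(0.00023))
face (array([-0.0064,  0.0043,  0.0026]), 8377, np.float64(0.00022))
annulus (array([-0.0049,  0.005 ,  0.0025]), 4941, np.float64(0.00022)) (array([0.005 , 0.0049, 0.0024]), 3310, np.float64(0.00022))
1 1 2290 [0.0183 0.0159 0.0025]
1 -1 2595 [ 0.0188 -0.0167  0.0024]
-1 1 918 [-0.0196  0.0097  0.0027]
-1 -1 949 [-0.0196 -0.0096  0.0026]
```

drive_tool --moves '[[[4,0,0],[0,0,0],1],[[8,0.3,0],[0,0,0],1],[[12,0.3,0],[0,0,0],1],[[14,0.4,0],[0,0,0],1],[[14,0.5,0],[0,0,0],1],[[14,0.5,0],[0,0,0],1],[[10,0.5,0],[0,0,0],1],[[6,0,0],[0,0,0],1],[[3.4,0,0],[0,0,0],1],[[0,0,0],[0,0,0],1],[[0,0,0],[0,0,0],1]]'

```text
time_s: 23.98
tool_pos: [0.5596, 0.2644, 0.1994]
tool_rot: [180.0, 0.0, 160.4]
force: [0.3, -0.2, -6.2]
grip_width: 0.0635
grasp_force: 35.1
```

```bash
cat > m6.py <<'E'
from h import *
from scipy.optimize import least_squares
ps=[];bs=[];fz=[]
for i in range(4):
    c=env.get_calibration('wrist'); p,r,o=cur(); ps.append(p); im,d=env.read_camera('wrist'); hsv=cv2.cvtColor(im,cv2.COLOR_BGR2HSV); P=cloud(c,d); L=(P-p)@r
    br=(hsv[...,1]>80)&(hsv[...,0]>8)&(hsv[...,0]<30)&(np.linalg.norm(L,axis=-1)<.06)
    rr=np.hypot(L[...,0]-.0025,L[...,1]); zf=np.median(P[br&(L[...,2]<.006)&(rr>.018)&(rr<.028)][:,2]); fz.append(zf)
    kk=max(cv2.findContours(br.astype(np.uint8),0,1)[0],key=cv2.contourArea)[:,0]
    B=np.array([on_plane(c,*t,zf) for t in kk if t[1]<318]); B=B[np.linalg.norm(B[:,:2]-p[:2],axis=1)>.027]
    bs.append(least_squares(lambda t:np.hypot(B[:,0]-t[0],B[:,1]-t[1])-.031,p[:2],loss='soft_l1',f_scale=.001).x)
print('TCP',np.mean(ps,0).round(4),np.std(ps,0).round(4),'ball',np.mean(bs,0).round(4),np.std(bs,0).round(4),'face z',np.mean(fz).round(4),o['tool_rot'].round(2),o['force'].round(1))
w=np.array([.5577,.264,0])-np.r_[np.mean(bs,0),0]; print('tool shift to nest',(r.T@w*1000).round(1))
E
python3 m6.py
```

```text
TCP [0.5598 0.2642 0.1992] [0.0001 0.0001 0.0001] ball [0.5572 0.2642] [0.0001 0.0001] face z 0.1971 [ 1.7996e+02 -5.0000e-02  1.6032e+02] [-0.3 -1.2 -5.9]
tool shift to nest [-0.5 -0.  -0. ]
```

drive_tool --moves '[[[-0.5,0,4],[0,0,0],1],[[0,0,8],[0,0,0],1],[[0,0,13],[0,0,0],1],[[0,0,15],[0,0,0],1],[[0,0,15],[0,0,0],1],[[0,0,15],[0,0,0],1],[[0,0,15],[0,0,0],1],[[0,0,12],[0,0,0],1],[[0,0,10],[0,0,0],1],[[0,0,8],[0,0,0],1],[[0,0,5],[0,0,0],1],[[0,0,0],[0,0,0],1]]'

```text
time_s: 25.18
tool_pos: [0.559, 0.2644, 0.078]
tool_rot: [-180.0, -0.1, 160.4]
force: [-0.5, -0.6, -5.4]
grip_width: 0.0632
grasp_force: 35.1
```

```bash
python3 m6.py
```

```text
TCP [0.5596 0.2648 0.0791] [0.0004 0.0003 0.0007] ball [0.557  0.2648] [0.0004 0.0003] face z 0.077 [179.9   0.  160.4] [ 0.6  0.5 -6.4]
tool shift to nest [-0.9 -0.5 -0. ]
```

drive_tool --moves '[[[-0.7,-0.4,2],[0,0,0],1],[[0,0,2],[0,0,0],1],[[0,0,2],[0,0,0],1],[[0,0,1.5],[0,0,0],1],[[0,0,0],[0,0,0],1],[[0,0,0],[0,0,0],1]]'

```text
time_s: 25.88
tool_pos: [0.5599, 0.264, 0.0715]
tool_rot: [180.0, -0.1, 160.4]
force: [-0.4, 0.5, -5.7]
grip_width: 0.0632
grasp_force: 35.1
```

drive_tool --moves '[[[0,0,1],[0,0,0],1],[[0,0,1],[0,0,0],1],[[0,0,0],[0,0,0],1],[[0,0,0],[0,0,0],1]]'

```text
time_s: 26.22
tool_pos: [0.56, 0.2641, 0.0696]
tool_rot: [180.0, -0.1, 160.4]
force: [0.0, -0.2, -6.1]
grip_width: 0.0633
grasp_force: 35.1
```

```bash
python3 m6.py
```

```text
TCP [0.56   0.2641 0.0697] [0. 0. 0.] ball [0.5575 0.2641] [0. 0.] face z 0.0676 [ 1.7996e+02 -5.0000e-02  1.6040e+02] [ 0.4 -0.5 -5.4]
tool shift to nest [-0.2 -0.1 -0. ]
```

drive_tool --moves '[[[-0.2,0,0.8],[0,0,0],1],[[0,0,0.4],[0,0,0],1],[[0,0,0],[0,0,0],1]]'

```text
time_s: 26.67
tool_pos: [0.5603, 0.2641, 0.0686]
tool_rot: [180.0, -0.0, 160.4]
force: [0.5, -0.7, -4.7]
grip_width: 0.0634
grasp_force: 35.1
```

drive_tool --moves '[[[0,0,0.6],[0,0,0],1],[[0,0,0.4],[0,0,0],1],[[0,0,0],[0,0,0],1]]'

```text
time_s: 26.92
tool_pos: [0.5603, 0.2643, 0.068]
tool_rot: [179.9, -0.0, 160.4]
force: [-1.6, -0.6, -0.9]
grip_width: 0.0634
grasp_force: 35.1
```

drive_tool --moves '[[[0,0,0.5],[0,0,0],1],[[0,0,0.3],[0,0,0],1],[[0,0,0],[0,0,0],1],[[0,0,0],[0,0,0],1]]'

```text
time_s: 27.25
tool_pos: [0.5602, 0.2644, 0.0676]
tool_rot: [179.9, -0.0, 160.4]
force: [-4.1, -1.6, 5.4]
grip_width: 0.0631
grasp_force: 35.2
```

```bash
python3 m6.py
```

```text
TCP [0.5602 0.2644 0.0675] [0. 0. 0.] ball [0.5579 0.2644] [0. 0.] face z 0.0653 [ 1.7995e+02 -3.0000e-02  1.6042e+02] [-5.1 -1.4  4.9]
tool shift to nest [ 0.  -0.4 -0. ]
```

drive_tool --moves '[[[0.4,-0.2,0],[0,0,0],1],[[0.4,-0.2,0],[0,0,0],1],[[0,0,0],[0,0,0],1],[[0,0,0],[0,0,0],1]]'

```text
time_s: 27.78
tool_pos: [0.5597, 0.2644, 0.0673]
tool_rot: [179.9, -0.0, 160.4]
force: [-3.2, -1.3, 5.5]
grip_width: 0.0631
grasp_force: 35.2
```

drive_tool --moves '[[[0,0,0],[0,0,0],1],[[0,0,0],[0,0,0],1],[[0,0,0],[0,0,0],1],[[0,0,0],[0,0,0],1]]' --newtons 6

```text
time_s: 28.12
tool_pos: [0.559, 0.2645, 0.0667]
tool_rot: [179.9, -0.1, 160.4]
force: [-3.8, 0.5, 3.9]
grip_width: 0.0646
grasp_force: 6.1
```

```bash
python3 m6.py
```

```text
TCP [0.559  0.2645 0.0667] [0.0001 0.     0.    ] ball [0.5569 0.2644] [0. 0.] face z 0.064 [ 1.7993e+02 -7.0000e-02  1.6042e+02] [-3.2  1.7  4.4]
tool shift to nest [-0.9 -0.1 -0. ]
```

drive_tool --moves '[[[0,0,0],[0,0,0],0.26],[[0,0,0],[0,0,0],0.24],[[0,0,0],[0,0,0],0.22],[[0,0,0],[0,0,0],0.2],[[0,0,0],[0,0,0],0.15],[[0,0,0],[0,0,0],0.1],[[0,0,0],[0,0,0],0.05],[[0,0,0],[0,0,0],0],[[0,0,0],[0,0,0],0],[[0,0,0],[0,0,0],0]]'

```text
time_s: 29.15
tool_pos: [0.5594, 0.2639, 0.0667]
tool_rot: [180.0, -0.0, 160.4]
force: [-0.3, -0.2, -0.2]
grip_width: 0.0861
grasp_force: 0.0
```

```bash
python3 m6.py
python3 - <<'E'
from h import *
c,im,d=shot('wrist'); p,r,o=cur(); print(o['time_s'],o['grip_width']); P=cloud(c,d); L=(P-p)@r; hsv=cv2.cvtColor(im,cv2.COLOR_BGR2HSV)
br=(hsv[...,1]>80)&(hsv[...,0]>8)&(hsv[...,0]<30); rr=np.hypot(L[...,0]-.002,L[...,1]); F=P[br&(L[...,2]<.008)&(rr>.018)&(rr<.029)]
print(len(F),np.linalg.lstsq(np.c_[F[:,:2]-p[:2],np.ones(len(F))],F[:,2],rcond=None)[0].round(4))
E
```

```text
TCP [0.5594 0.264  0.0667] [0. 0. 0.] ball [0.5542 0.2647] [0. 0.] face z 0.0637 [ 1.7996e+02 -5.0000e-02  1.6041e+02] [ 0.3 -0.9 -0.1]
tool shift to nest [-3.5  0.5 -0. ]
29.4 0.08686361452266772
10207 [-0.5421  0.5312  0.0744]
```

drive_tool --moves '[[[0,0,-3],[0,0,0],0],[[0,0,-6],[0,0,0],0],[[0,0,-12],[0,0,0],0],[[0,0,-15],[0,0,0],0],[[0,0,-20],[0,0,0],0],[[0,0,-20],[0,0,0],0],[[-10,0,-20],[0,0,0],0],[[-20,0,-10],[0,0,0],0],[[-20,0,0],[0,0,0],0],[[-20,0,0],[0,0,0],0],[[-15,0,0],[0,0,0],0],[[0,0,0],[0,0,0],0]]'

```text
time_s: 30.4
tool_pos: [0.6429, 0.2327, 0.1741]
tool_rot: [179.9, 0.1, 160.1]
force: [0.4, -0.9, -0.0]
grip_width: 0.0872
grasp_force: 0.0
```

```bash
cat > m7.py <<'E'
from h import *
from scipy.optimize import least_squares
import sys
c,im,d=shot('wrist',sys.argv[1]); p,r,o=cur(); print(o['time_s'],p.round(3)); P=cloud(c,d); hsv=cv2.cvtColor(im,cv2.COLOR_BGR2HSV)
br=(hsv[...,1]>80)&(hsv[...,0]>8)&(hsv[...,0]<30)&(np.hypot(P[...,0]-.558,P[...,1]-.264)<.045)&(P[...,2]>.045)
F=P[br]-[.558,.264,0]
for _ in range(8):
    q=np.linalg.lstsq(np.c_[F[:,:2],np.ones(len(F))],F[:,2],rcond=None)[0]; e=abs(F[:,2]-F[:,:2]@q[:2]-q[2]); F=F[e<max(.001,2.5*e.std())]
print('slopes',q.round(4),'tilt deg',np.degrees(np.hypot(*q[:2])).round(2),len(F),br.sum(),e.std())
fm=br&(abs(P[...,2]-((P[...,0]-.558)*q[0]+(P[...,1]-.264)*q[1]+q[2]))<.0015)
k=max(cv2.findContours(fm.astype(np.uint8),0,1)[0],key=cv2.contourArea)[:,0]
n=np.array([-q[0],-q[1],1]); n/=np.linalg.norm(n); Q0=np.array([.558,.264,q[2]])
B=[]
for t in k:
    a,b=ray(c,*t); B.append(a+b*(((Q0-a)@n)/(b@n)))
B=np.array(B); f=least_squares(lambda t:np.hypot(B[:,0]-t[0],B[:,1]-t[1])-t[2],[.558,.264,.031],loss='soft_l1',f_scale=.001); print('face circle',f.x.round(4),abs(f.fun).mean())
fc=np.array([f.x[0],f.x[1],q[2]+(f.x[:2]-[.558,.264])@q[:2]]); print('ball centre',(fc-.0195*n).round(4))
E
python3 m7.py w5
```

```text
30.45 [0.641 0.234 0.174]
slopes [ 0.1777 -0.0498  0.0642] tilt deg 10.58 5382 7087 0.00026890615607154535
face circle [0.5554 0.2644 0.03  ] 0.00018844036904353795
ball centre [0.5588 0.2635 0.0445]
```

View pics/w5.png

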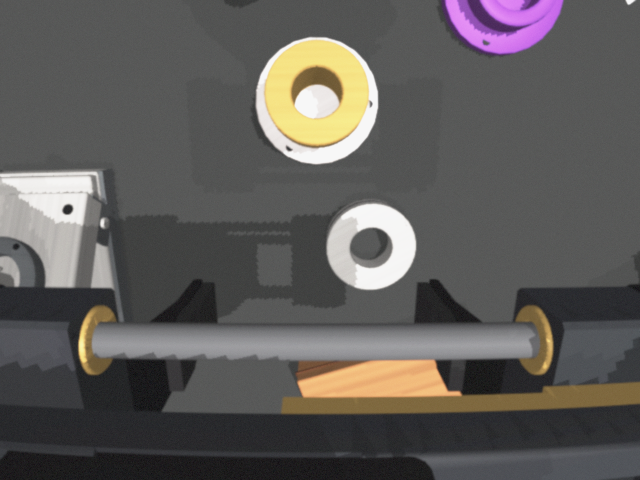

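The half-ball sits centred at (316,93) in the wrist view, but it tipped about 10.6° towards the tool's +x on release, and the limit is 7°. I'll regrip along its own axis, lift a little, level it and set it down again.

Run:
```python
from h import *
n=np.array([-.1777,.0498,1]); n/=np.linalg.norm(n); fc=np.array([.5554,.2644,.0637])
Rt=Rtool(-n,160.4); t=fc-.001*Rt[:,0]
p,r,o=cur(); print(p,o['tool_rot'])
go(t+.08*n,Rt,'hover'); go(t,Rt,'grip')
```

```text
[0.64090895 0.23422425 0.17383937] [1.79904474e+02 6.36412162e-03 1.60241480e+02]
hover shift now-axes [104.2  -1.6  31.3] end-axes [108.1  -1.7  11.9] rv [-0.011 -0.182 -0.002] deg 10.4 |d| 108.8
grip shift now-axes [ 89.7  -0.7 109.9] end-axes [108.1  -1.7  91.9] rv [-0.011 -0.182 -0.002] deg 10.4 |d| 141.9
```

drive_tool --moves '[[[0,0,0],[-0.006,-0.091,-0.001],0],[[0,0,0],[-0.005,-0.091,-0.001],0],[[8,-0.2,1],[0,0,0],0],[[14,-0.2,1],[0,0,0],0],[[18,-0.3,2],[0,0,0],0],[[18,-0.3,2],[0,0,0],0],[[18,-0.3,2],[0,0,0],0],[[16,-0.2,2],[0,0,0],0],[[10,-0.2,1],[0,0,0],0],[[6.1,0,0.9],[0,0,0],0],[[0,0,0],[0,0,0],0],[[0,0,0],[0,0,0],0]]'

```text
time_s: 31.45
tool_pos: [0.5412, 0.2687, 0.1419]
tool_rot: [179.3, 10.4, 160.4]
force: [0.2, 0.6, -0.5]
grip_width: 0.0869
grasp_force: 0.0
```

```bash
cat > m8.py <<'E'
from h import *
n=np.array([-.1777,.0498,1]); n/=np.linalg.norm(n); fc=np.array([.5554,.2644,.0637])
Rt=Rtool(-n,160.4); t=fc-.001*Rt[:,0]
p,r,o=cur(); print(o['time_s'],p.round(4),o['force'].round(1),o['qpos'].round(0)); go(t,Rt,'grip')
E
python3 m8.py
```

```text
31.45 [0.5412 0.2687 0.1419] [ 0.2  0.6 -0.5] [  4.  17. -43. 103.  23.  61.  23.]
grip shift now-axes [-1.4 -0.2 79.6] end-axes [-1.4 -0.2 79.6] rv [-0.001 -0.001  0.003] deg 0.2 |d| 79.6
```

drive_tool --moves '[[[-1.4,-0.2,6],[0,0,0],0],[[0,0,10],[0,0,0],0],[[0,0,12],[0,0,0],0],[[0,0,12],[0,0,0],0],[[0,0,12],[0,0,0],0],[[0,0,10],[0,0,0],0],[[0,0,8],[0,0,0],0],[[0,0,6],[0,0,0],0],[[0,0,3.6],[0,0,0],0],[[0,0,0],[0,0,0],0],[[0,0,0],[0,0,0],0]]'

```text
time_s: 32.37
tool_pos: [0.5559, 0.2644, 0.0635]
tool_rot: [179.3, 10.4, 160.5]
force: [0.4, 0.2, 0.6]
grip_width: 0.0866
grasp_force: 0.0
```

```bash
python3 m8.py
```

```text
32.3667 [0.5559 0.2644 0.0635] [0.4 0.2 0.6] [  2.  23. -40. 105.  29.  54.  18.]
grip shift now-axes [-0.5 -0.2 -0.2] end-axes [-0.5 -0.2 -0.2] rv [-0.    -0.001  0.003] deg 0.2 |d| 0.6
```

Close, then lift 4 mm straight up along the tool axis.

drive_tool --moves '[[[-0.5,-0.2,0],[0,0,0],0.15],[[0,0,0],[0,0,0],0.22],[[0,0,0],[0,0,0],1],[[0,0,0],[0,0,0],1],[[0,0,0],[0,0,0],1],[[0,0,0],[0,0,0],1],[[0,0,0],[0,0,0],1]]' --newtons 35

```text
time_s: 32.95
tool_pos: [0.5566, 0.2644, 0.064]
tool_rot: [179.3, 10.4, 160.5]
force: [0.8, 1.3, 1.6]
grip_width: 0.0636
grasp_force: 35.0
```

drive_tool --moves '[[[0,0,-2],[0,0,0],1],[[0,0,-4],[0,0,0],1],[[0,0,-6],[0,0,0],1],[[0,0,-8],[0,0,0],1],[[0,0,0],[0,0,0],1],[[0,0,0],[0,0.09,0],1],[[0,0,0],[0,0.092,0],1],[[0,0,0],[0.01,0,0],1],[[0,0,0],[0,0,0],1],[[0,0,0],[0,0,0],1]]'

```text
time_s: 33.78
tool_pos: [0.552, 0.2652, 0.0827]
tool_rot: [179.9, -0.0, 160.6]
force: [-0.2, 0.9, -5.3]
grip_width: 0.0633
grasp_force: 35.0
```

```bash
cat > m9.py <<'E'
from h import *
from scipy.optimize import least_squares
N=np.array([.5575,.2638])
res=[]
for i in range(3):
    c=env.get_calibration('wrist'); p,r,o=cur(); im,d=env.read_camera('wrist'); hsv=cv2.cvtColor(im,cv2.COLOR_BGR2HSV); P=cloud(c,d); L=(P-p)@r
    br=(hsv[...,1]>80)&(hsv[...,0]>8)&(hsv[...,0]<30)&(np.linalg.norm(L,axis=-1)<.06); F=P[br&(L[...,2]<.012)]-[*p[:2],0]
    for _ in range(8):
        q=np.linalg.lstsq(np.c_[F[:,:2],np.ones(len(F))],F[:,2],rcond=None)[0]; e=abs(F[:,2]-F[:,:2]@q[:2]-q[2]); F=F[e<max(.0008,2*e.std())]
    kk=max(cv2.findContours(br.astype(np.uint8),0,1)[0],key=cv2.contourArea)[:,0]
    B=np.array([on_plane(c,*t,q[2]) for t in kk if t[1]<318]); B=B[np.linalg.norm(B[:,:2]-p[:2],axis=1)>.027]
    b=least_squares(lambda t:np.hypot(B[:,0]-t[0],B[:,1]-t[1])-.031,p[:2],loss='soft_l1',f_scale=.001).x
    sl=r[:2,:2].T@q[:2]; res.append([*p,*b,q[2],*sl])
m=np.mean(res,0); print(o['time_s'],'TCP',m[:3].round(4),'ball',m[3:5].round(4),'face z',m[5].round(4),'slope toolxy',m[6:].round(4),'std',np.std(res,0).max().round(5),len(F))
print(o['tool_rot'].round(2),o['force'].round(1),o['grip_width'],'shift to nest',(r.T@np.r_[N-m[3:5],0]*1000).round(1))
E
python3 m9.py
```

```text
33.8833 TCP [0.5516 0.2656 0.0829] ball [0.5471 0.2663] face z 0.0826 slope toolxy [-0.0012  0.0052] std 0.00039 8569
[ 1.7995e+02 -1.0000e-02  1.6071e+02] [-0.6  0.7 -6.3] 0.06339673018113615 shift to nest [-10.6   1.1  -0. ]
```

drive_tool --moves '[[[-5,0.5,0],[0,0,0],1],[[-5.6,0.6,0],[0,0,0],1],[[0,0,3],[0,0,0],1],[[0,0,4],[0,0,0],1],[[0,0,4],[0,0,0],1],[[0,0,2],[0,0,0],1],[[0,0,0],[0,0,0],1],[[0,0,0],[0,0,0],1]]'

```text
time_s: 34.6
tool_pos: [0.5628, 0.2623, 0.0698]
tool_rot: [179.9, -0.1, 160.6]
force: [-0.6, -0.2, -5.8]
grip_width: 0.0632
grasp_force: 35.0
```

```bash
python3 m9.py
```

```text
34.7 TCP [0.563  0.2624 0.07  ] ball [0.5586 0.2631] face z 0.0698 slope toolxy [-0.0007  0.0056] std 0.00045 8650
[ 1.7990e+02 -4.0000e-02  1.6058e+02] [ 0.5  0.1 -5.3] 0.0633017950261431 shift to nest [1.2 0.3 0. ]
```

drive_tool --moves '[[[1.2,0.3,1],[0,0,0],1],[[0,0,1],[0,0,0],1],[[0,0,0.5],[0,0,0],1],[[0,0,0],[0,0,0],1],[[0,0,0],[0,0,0],1]]'

```text
time_s: 35.17
tool_pos: [0.5621, 0.2629, 0.0676]
tool_rot: [179.9, -0.1, 160.6]
force: [-0.3, -0.1, -6.1]
grip_width: 0.0635
grasp_force: 35.0
```

```bash
python3 m9.py
```

```text
35.2667 TCP [0.5621 0.263  0.0676] ball [0.5577 0.2637] face z 0.0674 slope toolxy [-0.001   0.0057] std 0.00018 8595
[ 1.7991e+02 -4.0000e-02  1.6057e+02] [ 0.4  0.4 -6. ] 0.0633341394356731 shift to nest [0.2 0.1 0. ]
```

drive_tool --moves '[[[0.2,0.1,0.8],[0,0,0],1],[[0,0,0.4],[0,0,0],1],[[0,0,0],[0,0,0],1],[[0,0,0],[0,0,0],1]]'

```text
time_s: 35.65
tool_pos: [0.5619, 0.2633, 0.0665]
tool_rot: [179.9, -0.0, 160.6]
force: [-0.4, 0.3, -4.6]
grip_width: 0.0634
grasp_force: 35.0
```

drive_tool --moves '[[[0,0,0.4],[0,0,0],1],[[0,0,0],[0,0,0],1],[[0,0,0],[0,0,0],1]]'

```text
time_s: 35.9
tool_pos: [0.5619, 0.2633, 0.0663]
tool_rot: [179.9, -0.0, 160.6]
force: [-1.7, 0.1, -3.0]
grip_width: 0.0635
grasp_force: 35.0
```

```bash
python3 m9.py
```

```text
36.0 TCP [0.5619 0.2633 0.0662] ball [0.5576 0.264 ] face z 0.066 slope toolxy [-0.0122  0.0058] std 0.00032 8679
[ 1.7991e+02 -4.0000e-02  1.6058e+02] [-0.3  0.3 -2.5] 0.06307972044089048 shift to nest [ 0.  -0.2 -0. ]
```

drive_tool --moves '[[[0,0,-0.6],[0,0,0],1],[[0.6,0,0],[0,0,0],1],[[0,0,0],[0,0,0],1],[[0,0,0.6],[0,0,0],1],[[0,0,0],[0,0,0],1],[[0,0,0],[0,0,0],1]]'

```text
time_s: 36.55
tool_pos: [0.5612, 0.2633, 0.066]
tool_rot: [179.9, -0.1, 160.6]
force: [-0.6, 0.8, -3.8]
grip_width: 0.0632
grasp_force: 35.0
```

drive_tool --moves '[[[0,0,0.3],[0,0,0],1],[[0,0,0],[0,0,0],1],[[0,0,0],[0,0,0],1]]'

```text
time_s: 36.8
tool_pos: [0.5613, 0.2634, 0.0658]
tool_rot: [179.9, -0.1, 160.6]
force: [-2.0, 0.1, -2.6]
grip_width: 0.0632
grasp_force: 35.0
```

```bash
python3 m9.py
```

```text
36.9 TCP [0.5613 0.2634 0.0658] ball [0.5568 0.2641] face z 0.0656 slope toolxy [-0.0041  0.0051] std 0.00037 8716
[ 1.7992e+02 -6.0000e-02  1.6057e+02] [-1.3 -0.3 -2.2] 0.06323058027576137 shift to nest [-0.7 -0.1 -0. ]
```

drive_tool --moves '[[[0,0,-0.6],[0,0,0],1],[[0.8,0,0],[0,0,0],1],[[0,0,0],[0,0,0],1],[[0,0,0.6],[0,0,0],1],[[0,0,0],[0,0,0],1],[[0,0,0],[0,0,0],1]]'

```text
time_s: 37.45
tool_pos: [0.5606, 0.2636, 0.0656]
tool_rot: [179.9, -0.1, 160.6]
force: [-0.1, -0.1, -5.0]
grip_width: 0.0633
grasp_force: 35.0
```

drive_tool --moves '[[[0,0,0.4],[0,0,0],1],[[0,0,0],[0,0,0],1],[[0,0,0],[0,0,0],1]]'

```text
time_s: 37.7
tool_pos: [0.5606, 0.2637, 0.0654]
tool_rot: [179.9, -0.1, 160.6]
force: [-0.2, 0.6, -4.7]
grip_width: 0.0633
grasp_force: 35.0
```

```bash
python3 m9.py
```

```text
37.8 TCP [0.5606 0.2637 0.0654] ball [0.5562 0.2644] face z 0.0651 slope toolxy [-0.0004  0.006 ] std 8e-05 8674
[ 1.7992e+02 -5.0000e-02  1.6057e+02] [ 0.5  0.6 -4.1] 0.0632262090892749 shift to nest [-1.5 -0.1 -0. ]
```

drive_tool --moves '[[[0,0,0.4],[0,0,0],1],[[0,0,0],[0,0,0],1],[[0,0,0],[0,0,0],1]]'

```text
time_s: 38.1
tool_pos: [0.5605, 0.2638, 0.0651]
tool_rot: [179.9, -0.1, 160.6]
force: [-2.5, -0.8, -2.4]
grip_width: 0.0633
grasp_force: 35.0
```

```bash
python3 m9.py
```

```text
38.2 TCP [0.5605 0.2638 0.0651] ball [0.5561 0.2645] face z 0.0649 slope toolxy [-0.0039  0.0062] std 0.00022 8557
[ 1.7992e+02 -5.0000e-02  1.6058e+02] [-2.8 -0.5 -1.5] 0.06337090496868641 shift to nest [-1.5 -0.2 -0. ]
```

drive_tool --moves '[[[0,0,-0.6],[0,0,0],1],[[0.8,-0.4,0],[0,0,0],1],[[0,0,0],[0,0,0],1],[[0,0,0.6],[0,0,0],1],[[0,0,0],[0,0,0],1],[[0,0,0],[0,0,0],1]]'

```text
time_s: 38.75
tool_pos: [0.5598, 0.2635, 0.0648]
tool_rot: [179.9, -0.0, 160.6]
force: [0.7, -0.3, -5.9]
grip_width: 0.0632
grasp_force: 35.0
```

drive_tool --moves '[[[0,0,0.5],[0,0,0],1],[[0,0,0],[0,0,0],1],[[0,0,0],[0,0,0],1]]'

```text
time_s: 39.0
tool_pos: [0.5597, 0.2637, 0.0645]
tool_rot: [179.9, -0.1, 160.6]
force: [-1.5, 0.6, -3.0]
grip_width: 0.0633
grasp_force: 35.0
```

```bash
python3 m9.py
```

```text
39.1 TCP [0.5597 0.2637 0.0645] ball [0.5553 0.2644] face z 0.0643 slope toolxy [-0.0022  0.0062] std 0.00036 8604
[ 1.7991e+02 -5.0000e-02  1.6058e+02] [-0.9  1.1 -4. ] 0.0636624385662586 shift to nest [-2.3  0.2 -0. ]
```

drive_tool --moves '[[[0,0,-0.6],[0,0,0],1],[[0.6,0.2,0],[0,0,0],1],[[0,0,0],[0,0,0],1],[[0,0,0.7],[0,0,0],1],[[0,0,0],[0,0,0],1],[[0,0,0],[0,0,0],1]]'

```text
time_s: 39.65
tool_pos: [0.5593, 0.2639, 0.0643]
tool_rot: [179.9, -0.0, 160.6]
force: [-0.1, 0.2, -5.5]
grip_width: 0.063
grasp_force: 35.0
```

drive_tool --moves '[[[0,0,0.4],[0,0,0],1],[[0,0,0],[0,0,0],1],[[0,0,0],[0,0,0],1]]'

```text
time_s: 39.9
tool_pos: [0.5593, 0.2639, 0.0641]
tool_rot: [179.9, -0.0, 160.6]
force: [-1.1, 0.1, -3.7]
grip_width: 0.0632
grasp_force: 35.0
```

```bash
python3 m9.py
```

```text
40.0 TCP [0.5593 0.2639 0.0641] ball [0.5549 0.2646] face z 0.0639 slope toolxy [-0.0018  0.0059] std 0.00023 8635
[ 1.7991e+02 -4.0000e-02  1.6057e+02] [ 0.1 -0.1 -3.1] 0.06318104185920394 shift to nest [-2.7  0.1 -0. ]
```

drive_tool --moves '[[[0,0,0.4],[0,0,0],1],[[0,0,0],[0,0,0],1],[[0,0,0],[0,0,0],1]]'

```text
time_s: 40.3
tool_pos: [0.5594, 0.264, 0.064]
tool_rot: [179.9, -0.0, 160.6]
force: [-1.5, -1.3, 0.2]
grip_width: 0.0633
grasp_force: 35.0
```

```bash
python3 m9.py; python3 m9.py
```

```text
40.4 TCP [0.5594 0.264  0.064 ] ball [0.5549 0.2647] face z 0.0638 slope toolxy [-0.0013  0.0062] std 0.00035 8600
[ 1.7991e+02 -3.0000e-02  1.6057e+02] [-1.6 -1.5  1.4] 0.06322521532554067 shift to nest [-2.7  0.  -0. ]
40.55 TCP [0.5594 0.264  0.064 ] ball [0.555  0.2647] face z 0.0638 slope toolxy [-0.0012  0.0059] std 0.00019 8661
[ 1.7991e+02 -3.0000e-02  1.6057e+02] [-2.7 -1.1  1.6] 0.06334707736783625 shift to nest [-2.7  0.  -0. ]
```

drive_tool --moves '[[[0.2,0,-0.2],[0,0,0],1],[[0,0,0],[0,0,0],1],[[0,0,0],[0,0,0],1]]'

```text
time_s: 40.85
tool_pos: [0.5593, 0.264, 0.0639]
tool_rot: [179.9, -0.0, 160.6]
force: [-1.1, -0.3, 2.5]
grip_width: 0.0632
grasp_force: 35.0
```

```bash
python3 m9.py
```

```text
40.95 TCP [0.5593 0.264  0.0639] ball [0.5549 0.2647] face z 0.0638 slope toolxy [-0.0029  0.0067] std 0.00034 8700
[ 1.7990e+02 -2.0000e-02  1.6057e+02] [-0.3 -1.6  2.1] 0.06294417638064057 shift to nest [-2.7  0.  -0. ]
```

drive_tool --moves '[[[0,0,-0.2],[0,0,0],1],[[0,0,0],[0,0,0],1],[[0,0,0],[0,0,0],0],[[0,0,0],[0,0,0],0],[[0,0,0],[0,0,0],0],[[0,0,0],[0,0,0],0],[[0,0,0],[0,0,0],0],[[0,0,0],[0,0,0],0]]'

```text
time_s: 41.67
tool_pos: [0.559, 0.264, 0.0639]
tool_rot: [179.9, -0.1, 160.6]
force: [-0.5, 0.6, 0.3]
grip_width: 0.0861
grasp_force: 0.0
```

```bash
python3 m9.py
```

```text
41.7667 TCP [0.559  0.264  0.0639] ball [0.5548 0.2646] face z 0.0638 slope toolxy [-0.0038  0.0074] std 0.00032 8673
[ 1.7991e+02 -5.0000e-02  1.6058e+02] [-0.2  0.2 -0.3] 0.08648647069607648 shift to nest [-2.8  0.1 -0. ]
```

It's released and stays level. I'll retreat and check it from the same standoff.

drive_tool --moves '[[[0,0,-3],[0,0,0],0],[[0,0,-6],[0,0,0],0],[[0,0,-12],[0,0,0],0],[[0,0,-15],[0,0,0],0],[[0,0,-20],[0,0,0],0],[[0,0,-20],[0,0,0],0],[[-10,0,-20],[0,0,0],0],[[-20,0,-10],[0,0,0],0],[[-20,0,0],[0,0,0],0],[[-20,0,0],[0,0,0],0],[[-15,0,0],[0,0,0],0],[[0,0,0],[0,0,0],0]]'

```text
time_s: 42.82
tool_pos: [0.6427, 0.2329, 0.1714]
tool_rot: [179.9, 0.1, 160.3]
force: [0.9, -0.2, 0.4]
grip_width: 0.087
grasp_force: 0.0
```

```bash
python3 m7.py w6
python3 - <<'E'
from h import *
from scipy.optimize import least_squares
z=np.load('pics/w6.npz'); c={k:z[k] for k in('fx','fy','cx','cy','k1','T')}; P=cloud(c,z['d']); hsv=cv2.cvtColor(z['im'],cv2.COLOR_BGR2HSV)
br=(hsv[...,1]>80)&(hsv[...,0]>8)&(hsv[...,0]<30)
near=np.hypot(P[...,0]-.5575,P[...,1]-.264)<.06
m=(near&(P[...,2]>.002)&((hsv[...,2]>80)|br)).astype(np.uint8); k=max(cv2.findContours(m,0,1)[0],key=cv2.contourArea)[:,0]
W=np.array([on_plane(c,*t,0.) for t in k]); f=least_squares(lambda t:np.hypot(W[:,0]-t[0],W[:,1]-t[1])-.044,[.5575,.264],loss='soft_l1',f_scale=.0005); print('foot',f.x.round(4),abs(f.fun).mean())
shot('scene','scene2')
im=cv2.imread('pics/scene2.png')[120:460,130:470]; cv2.imwrite('pics/crop3.png',cv2.resize(im,(600,600)))
E
```

```text
42.8667 [0.641 0.234 0.171]
slopes [0.0057 0.0064 0.0638] tilt deg 0.49 5612 7085 0.0002704323226998831
face circle [0.5576 0.2638 0.0301] 0.000169427603747044
ball centre [0.5577 0.2639 0.0443]
foot [0.5572 0.2643] 0.0004619879089034331
```

View pics/crop3.png

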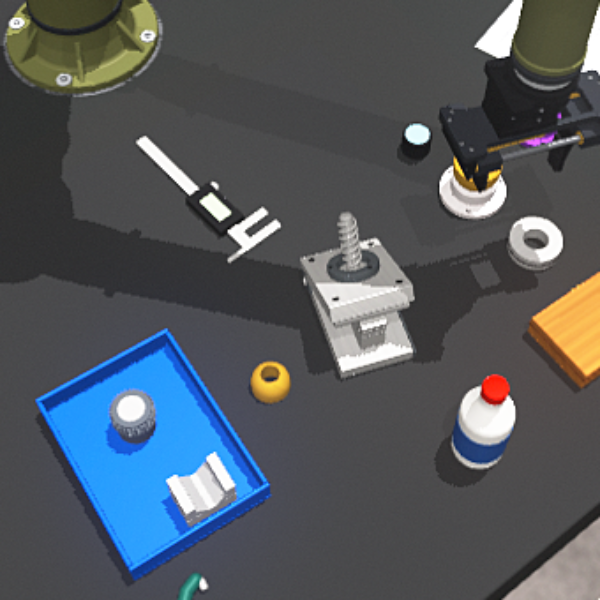

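The half-ball is level to 0.5°, within about 0.7 mm of the nest's centre, and at its seated height. The nut stands in the tray at crop (132,412), the bystanders are in place and the gripper is clear, so I'll hand in.

```bash
python3 -c "
from cell import env
print(env.sign_off())"
```

```text
the job is handed in; nothing more can be done
None
```

The job is handed in at about 43 s of the 66 s: the nut stands in the blue tray, the half-ball sits in the nest level to about 0.5° and centred to about 1 mm (it tipped about 10° on the first release, so I regripped and reset it), and no bystander was moved.

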